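Fill the specimen box and strike it off with the rule

ROBOT

A 6-joint arm with a two-finger parallel gripper is mounted at the origin on the work surface. World frame = base frame: x ahead of the robot, y to its left, z up, the work surface at z = 0. Lengths are in m, angles in rad, forces in N, time in s.
With the tool pointing down it reaches from about 0.375 to 0.9 m from the base axis. Payload 3.1 kg.
Tool frame: the origin (TCP) lies at the centre of the arm's flange, where the gripper is bolted on; the fingertips stand tip_reach ahead of it and the grasp point (between the pads) lies 164 mm ahead of it (tip_reach is the distance from the TCP to the fingertips, in m); z points along the fingers, y is the direction in which the jaws open and shut (so a half turn about z gives the same grasp; the last joint's range is limited). The gripper opens to 87 mm and grips with 3 to 60 N. Pads are 19 mm wide; open, the fingers measure 117 mm over their backs; the gripper's body (75 mm by 190 mm) begins 51 mm behind the grasp point.
Start: joints at [1.008, 0.527, 1.433, -0, 1.181, -0.178], TCP at [0.235, 0.579, 0.405] pointing down, gripper open.
Joint ranges: [-3.08, 3.08], [-0.75, 2.2], [0.22, 2.44], [-1.43, 4.57], [0, 2.65], [-2.85, 2.85]. Speed limits (rad/s): [2.79, 2.79, 3.14, 3.14, 3.14, 3.14].

INTERFACE

Orientations are given as a unit quaternion [x, y, z, w].
In Python, from rig import get_obs, camera, hand_in, tip_reach gives the robot as it stands. The module is installed in compiled form; this text tells all that it offers.
- The arm moves only by the tool servo_tool, never from a script. Its argument "steps" is one flat list of numbers, 5 for each row, row after row: the finger opening in m, from 0 to 0.087, then the shift along the tool's x, y, z in m, then the turn about the tool's z in rad. A call has 1 to 12 rows; each row is the pose to reach, as a shift and turn from the pose commanded when the call began, along the tool's axes at that moment; what a row does not reach only later rows make up. A row lasts 1/8 s, in which the tool goes at most 62.5 mm and 10.7 degrees, less where a joint would pass 70% of its speed; a pose out of reach is approached as far as the arm can. A call with a gripper value outside its range is refused whole. The fingers move at their own pace and stop on an object; "force" is the grip in N (left out, the last holds). Time passes only in rows, so rows that repeat a pose let the fingers close. It gives the time, the measured TCP pose, the force and the opening at its end, in the units of the state.
- get_obs(): the state, without advancing time (a new reading comes with each control period).
- camera(name): name is "scene" or "top"; returns a dict with "pixels" (480x640x3 uint8, blue, green, red), "vertical_fov" (degrees; the focal length in pixels is half the picture's height over the tangent of half this angle, whatever the lens; pixels are square), "cx", "cy" (the principal point, pixels), "D" ([k1, k2, p1, p2, k3] as OpenCV has them; the pictures are not rectified), "T" (4x4, takes a point from camera to world coordinates). Camera axes: x right, y up, looking along -z (the intrinsics and any distortion apply to the point x, -y, -z); pixel columns grow to the right and rows downward; lengths in m; the calibration is good to about 2 mm. A picture is of the moment at which its call begins. There is no depth.
- hand_in(): hands the job in, once; it reports no verdict.
The state is a dict: "time": time; "q": joint angles; "joint_velocities": joint speeds; "joint_torque": joint torques, N m; "position": TCP position; "tool_rot": TCP orientation; "ft_force": force on the tool from outside, world axes, zero at the start; "moment": the same for the moment, N m; "grip_width": finger opening in m.
Only numpy, scipy, OpenCV 4.12 (cv2) and the standard library are available. Lean on these libraries where they do the work, as an engineer would, in place of code of your own. Each camera call takes 0.05 s, during which the arm holds its last target.

TASK

Fit the fifth resin block of this size into the specimen box: the other four have slid apart, so close them up to open the gap, and get the block right down so that all five lie flat and nothing stands above the rim. Then check it as you would by feel: lay the flat rule across both long walls at the left-hand end of the box (as the robot sees it), draw it along on the rim over all the blocks to the right-hand end, and put the rule down flat on the bench. Do not shove the box about, and leave the other things on the bench alone.

Things in the scene. Friction and masses are not known exactly. Their poses are not given: they have to be found in the camera images.
- box: open hardwood box, outside 86 mm (its x) by 240 mm (its y, the long way, roughly along world y) and 44 mm high; walls and floor 8 mm, so inside 70 by 224 mm, 36 mm deep. Origin at the centre of its underside. Stands loose, about 1.5 kg: slides if pushed with more than some 9 N. Five blocks in one row along y, 64 mm side across, fill it with 4 mm to spare, tops 4 mm below the rim.
- block_a: cast-resin specimen block, clear with an egg section inside, 64 mm (its x) by 44 mm (its y) by 32 mm high, 0.1 kg, edges rounded 3 mm; origin at the centre of its underside. In the box, nearest its right-hand (-y) end.
- block_b: cast-resin specimen block, clear with an egg section inside, 64 mm (its x) by 44 mm (its y) by 32 mm high, 0.1 kg, edges rounded 3 mm; origin at the centre of its underside. In the box, second from the right-hand end.
- block_c: cast-resin specimen block, clear with an egg section inside, 64 mm (its x) by 44 mm (its y) by 32 mm high, 0.1 kg, edges rounded 3 mm; origin at the centre of its underside. In the box, beyond the gap from block_b. That gap is 32 to 42 mm at the start; each block slides on the box floor under about 1 N.
- block_d: cast-resin specimen block, clear with an egg section inside, 64 mm (its x) by 44 mm (its y) by 32 mm high, 0.1 kg, edges rounded 3 mm; origin at the centre of its underside. In the box, nearest its left-hand (+y) end.
- block_e: cast-resin specimen block, clear with an egg section inside, 64 mm (its x) by 44 mm (its y) by 32 mm high, 0.1 kg, edges rounded 3 mm; origin at the centre of its underside. The fifth block, standing on the bench to the left of the box.
- rule: flat aluminium rule, 220 mm (its x) by 32 mm by 3 mm thick, 55 g; origin at the centre of its underside. Lies flat on the bench right of the box, its x pointing at the bench's front edge within 0.15 rad, that end 10 to 30 mm short of the edge. Too thin to take there; it slides easily, and a fingertip pressed on it drags it along; an end hung out over the edge can be pinched across its 32 mm width.
- bench_edge (a point): point on the top of the bench's straight front edge, the one away from the robot; the edge runs along y at this x. Bench top at z = 0, 30 mm thick; free air beyond.
- big_block: a larger cast-resin block, 85 x 60 x 45 mm, that does not belong in this box; bystander. Origin at the centre of its underside.
- egg_cup: egg standing in a white egg cup, 48 mm across, 59 mm high, between the box and the rule, towards the robot; bystander.
Not all that is in view belongs to the job. Leave any blue look-alike of the block_d alone. Leave any pink look-alike of the block_b alone.

How it is judged:
By the outcome, as a careful person would: the job done as asked, in the order asked, and still so for the second after the job is handed in, with the robot touching nothing.
It also fails if it takes over 72 s, if anything falls off the work surface, if the arm or the gripper's body presses on something with over 40 N, if the wrist force passes 120 N, or if a joint passes its speed limit or range.

## Working session

There is one attempt and no reset: what is moved stays moved. The work goes in short steps, Python scripts to look and compute and a tool call to move; the robot and the scene stay as the last step left them, time stands still between calls to the robot, and variables do not carry over. Pictures are saved under pics/ and viewed, and the job is handed in when it is done.

Besides the shell and the picture viewer there is one more tool, called after "Request:" as name(argument=value, ...), one argument or row to a line, values as JSON. servo_tool: Moves the arm, as the interface text tells. Its arguments: {"type":"object","properties":{"steps":{"type":"array"},"force":{"type":"number"}},"required":["steps"]}

```bash
mkdir -p pics; ls
cat > h.py <<'E'
import numpy as np, cv2
from rig import get_obs, camera, hand_in, tip_reach
def snap(n,f=None):
    c=camera(n)
    if f: cv2.imwrite('pics/'+f,c['pixels'])
    return c
def K(c):
    f=240/np.tan(np.radians(c['vertical_fov'])/2)
    return np.array([[f,0,c['cx']],[0,f,c['cy']],[0,0,1.]])
def ray(c,uv):
    p=cv2.undistortPoints(np.array(uv,float).reshape(-1,1,2),K(c),np.array(c['D'],float)).reshape(-1,2)
    d=np.c_[p[:,0],-p[:,1],-np.ones(len(p))]
    T=np.array(c['T']); return T[:3,3],d@T[:3,:3].T
def onz(c,uv,z):
    o,d=ray(c,uv); s=(z-o[2])/d[:,2]; return o+d*s[:,None]
def proj(c,P):
    T=np.array(c['T']); q=(np.array(P,float).reshape(-1,3)-T[:3,3])@T[:3,:3]
    q=q*[1,-1,-1]
    return cv2.projectPoints(q,np.zeros(3),np.zeros(3),K(c),np.array(c['D'],float))[0].reshape(-1,2)
E
python3 - <<'E'
from h import *
np.set_printoptions(precision=4,suppress=True)
import rig
print(tip_reach)
o=get_obs();print(o)
for n in('scene','top'):
    c=snap(n,n+'0.png');print(n,c['vertical_fov'],c['cx'],c['cy'],c['D'],np.array(c['T']))
E
```

```text
pics
0.1822
{'time': 0.0, 'q': array([ 1.0075,  0.5285,  1.4339, -0.    ,  1.1814, -0.1785]), 'joint_velocities': array([ 0.0016,  0.0003, -0.0012,  0.0002, -0.0008,  0.0007]), 'joint_torque': array([ -0.0001, -44.0049, -17.6594,   0.0632,   0.0581,  -0.0002]), 'position': array([0.2344, 0.579 , 0.4037]), 'tool_rot': array([ 0.1912,  0.9815, -0.001 , -0.0004]), 'ft_force': array([0.0974, 0.379 , 0.3766]), 'moment': array([ 0.0042,  0.0377, -0.0123]), 'grip_width': 0.08734225886365307}
scene 55.576037047117794 323.95579121449106 240.1843097896575 [-0.0693  0.      0.      0.      0.    ] [[ 0.8007 -0.5041  0.3237  0.7091]
 [ 0.5991  0.675  -0.4307 -0.3429]
 [-0.0013  0.5388  0.8424  0.8065]
 [ 0.      0.      0.      1.    ]]
top 50.95870102900294 325.9469195883103 245.67968080131237 [-0.1246  0.      0.      0.      0.    ] [[-0.0164  0.9986 -0.05    0.3464]
 [-0.9999 -0.0162  0.004   0.041 ]
 [ 0.0032  0.05    0.9987  1.2916]
 [ 0.      0.      0.      1.    ]]
```

View pics/scene0.png

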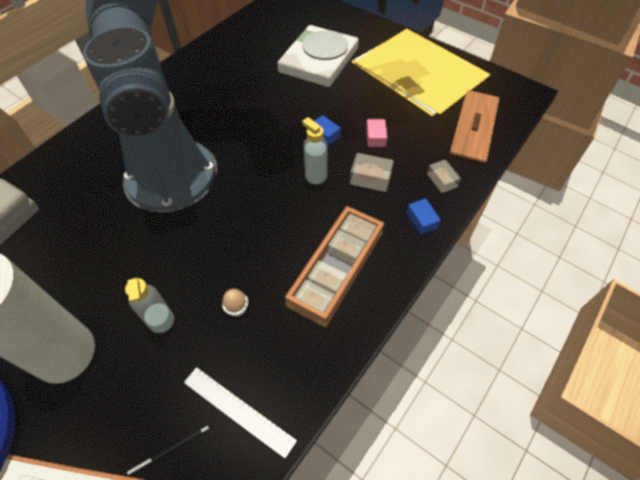

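View pics/top0.png

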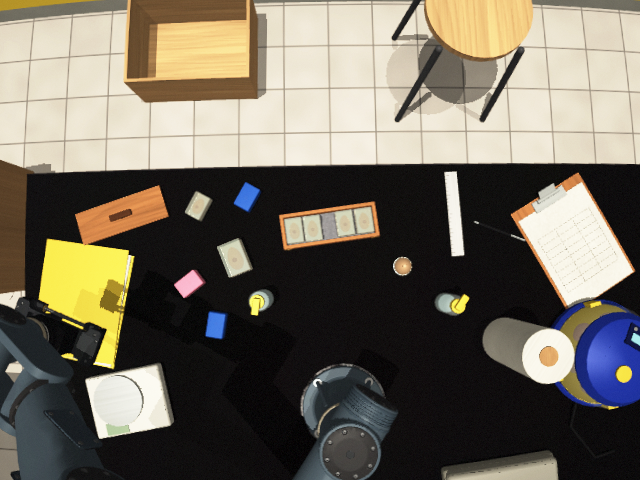

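Top view: block_e candidates are the small clear block (198,205), the large clear block (235,257, the big_block), blue (247,196) and (216,324), and pink (189,283). By description I choose (198,205). The box is at (329,226), the rule at (454,213) and the bench edge at row ~170. I'll check these in close crops.

Run:
```python
from h import *
a=cv2.imread('pics/top0.png');b=cv2.imread('pics/scene0.png')
c1=cv2.resize(a[180:240,165:265],None,fx=5,fy=5,interpolation=cv2.INTER_CUBIC)[:, :400]
c2=cv2.resize(b[150:210,410:490],None,fx=5,fy=5,interpolation=cv2.INTER_CUBIC)
cv2.imwrite('pics/cropE.png',np.hstack([c1,c2]))
cv2.imwrite('pics/cropBox.png',cv2.resize(a[192:260,268:390],None,fx=6,fy=6,interpolation=cv2.INTER_CUBIC))
cv2.imwrite('pics/cropBoxS.png',cv2.resize(b[200:330,280:390],None,fx=4.5,fy=4.5,interpolation=cv2.INTER_CUBIC))
```

```text
(no output)
```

View pics/cropE.png

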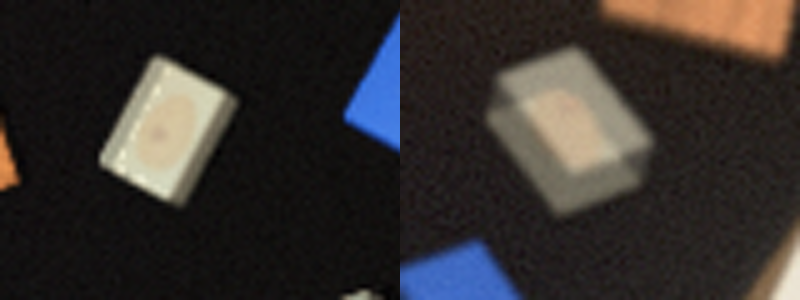

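View pics/cropBox.png

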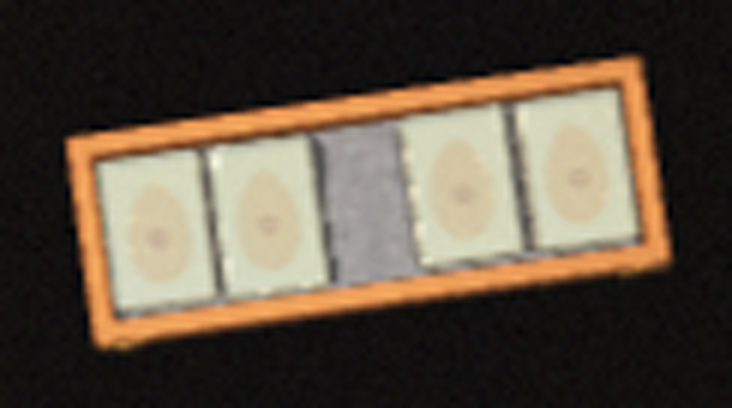

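View pics/cropBoxS.png

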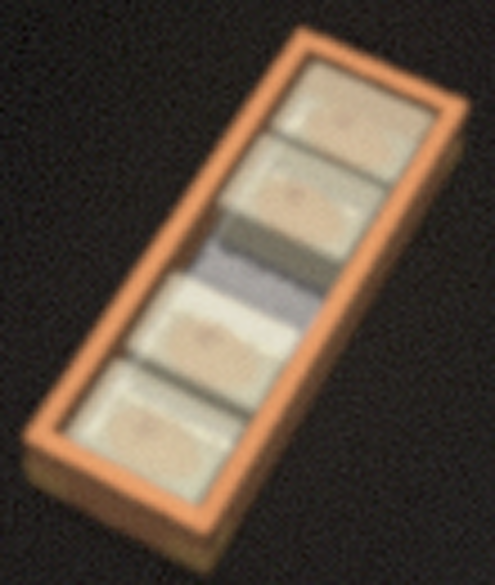

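```bash
cat > m.py <<'E'
from h import *
np.set_printoptions(precision=4,suppress=True)
def blob(im,near,fn,up=4,half=80):
    u,v=near; x0=max(u-half,0);y0=max(v-half,0)
    cr=im[y0:v+half,x0:u+half]
    L=cv2.resize(cr,None,fx=up,fy=up,interpolation=cv2.INTER_CUBIC)
    m=fn(L).astype(np.uint8)
    cs,_=cv2.findContours(m,cv2.RETR_EXTERNAL,cv2.CHAIN_APPROX_NONE)
    # nearest big one
    best=min([c for c in cs if cv2.contourArea(c)>100*up], key=lambda c:-cv2.pointPolygonTest(c,((u-x0)*up*1.0,(v-y0)*up*1.0),True))
    return (best.reshape(-1,2)+0.5)/up-0.5+[x0,y0]
def rect(c,cont,z):
    P=onz(c,cont,z)[:,:2]
    r=cv2.minAreaRect((P*1000).astype(np.float32)); return r,cv2.boxPoints(r)
bright=lambda L:L.max(2)>75
E
python3 - <<'E'
from m import *
t=camera('top');im=t['pixels']
orange=lambda L:(L[:,:,2]>130)&(L[:,:,2].astype(int)-L[:,:,0]>-300)
for n,uv,z in(('box',(329,210),.044),('e',(198,205),.032),('rule',(454,213),.003),('blue',(247,196),.03),('big',(235,257),.045),('egg',(402,266),.03)):
    r=rect(t,blob(im,uv,bright),z);print(n,r[0]);print(r[1])
s=camera('scene');im=s['pixels']
for n,uv,z in(('box',(350,215),.044),('rule',(240,410),.003)):
    r=rect(s,blob(im,uv,bright,half=130),z);print('S',n,r[0]);print(r[1])
# bench edge in top
t_=t['pixels'].max(2)
for u in(280,330,400,440,500):
    col=t_[140:190,u].astype(float); k=np.where(col>75)[0].max()
    print(u,140+k, onz(t,[[u,140+k+.7]],0)[0])
E
```

```text
box ((459.4520263671875, 27.59613037109375), (91.8054428100586, 243.82908630371094), 7.466010570526123)
[[398.0971 142.5126]
 [429.7798 -99.2493]
 [520.8069 -87.3203]
 [489.1243 154.4416]]
e ((516.2791748046875, 358.8933410644531), (50.32481384277344, 64.76497650146484), 61.258689880371094)
[[475.7867 352.4023]
 [532.5726 321.2596]
 [556.7716 365.3844]
 [499.9857 396.527 ]]
rule ((490.1027526855469, -297.3978576660156), (223.01852416992188, 36.18276596069336), 3.2708494663238525)
[[ 377.7429 -285.6982]
 [ 379.8074 -321.8221]
 [ 602.4626 -309.0975]
 [ 600.3981 -272.9737]]
blue ((537.2086181640625, 234.67547607421875), (47.611595153808594, 65.65220642089844), 60.58956527709961)
[[496.9229 230.0573]
 [554.1141 197.818 ]
 [577.4944 239.2936]
 [520.3031 271.533 ]]
big ((383.23480224609375, 264.5693054199219), (87.64247131347656, 65.14356231689453), 21.055097579956055)
[[330.6374 279.223 ]
 [354.0412 218.4287]
 [435.8322 249.9156]
 [412.4284 310.7099]]
egg ((355.9652099609375, -153.93624877929688), (48.46356964111328, 48.659217834472656), 44.03689193725586)
[[ 321.6331 -153.2899]
 [ 355.4572 -188.2707]
 [ 390.2973 -154.5826]
 [ 356.4732 -119.6018]]
S box ((463.6750793457031, 23.61255645751953), (97.57432556152344, 259.2191162109375), 7.199077606201172)
[[ 399.0302  146.0865]
 [ 431.5148 -111.0891]
 [ 528.3199  -98.8614]
 [ 495.8353  158.3142]]
S rule ((489.22564697265625, -296.1316223144531), (225.69557189941406, 37.42987060546875), 3.207376718521118)
[[ 375.5075 -283.7599]
 [ 377.6017 -321.1311]
 [ 602.9437 -308.5034]
 [ 600.8496 -271.1322]]
280 166 [0.6184 0.1519 0.    ]
330 165 [0.6188 0.0219 0.    ]
400 164 [ 0.6191 -0.1605  0.    ]
440 163 [ 0.621  -0.2661  0.    ]
500 163 [ 0.6204 -0.4275  0.    ]
```

Block_e is confirmed: it's clear, about 64x44, at (198,205) in top and (443,176) in scene. Next I'll measure the box walls and gap precisely.

Run:
```python
from m import *
t=camera('top');im=cv2.GaussianBlur(t['pixels'],(0,0),0.7).astype(np.float32)
C=np.array([.4606,.0277]);a=np.radians(7.46);X=np.array([np.cos(a),np.sin(a)]);Y=np.array([-np.sin(a),np.cos(a)])
def prof(P0,d,s,z):
    P=np.array([np.r_[P0+d*k,z] for k in s]);uv=proj(t,P).astype(np.float32)
    return cv2.remap(im,uv[:,0].reshape(1,-1),uv[:,1].reshape(1,-1),cv2.INTER_CUBIC)[0]
s=np.arange(-.056,.056,.0005)
for yy in(-.1,-.05,.05,.1):
    p=prof(C+Y*yy,X,s,.044); g=np.gradient(p[:,2]-0*p[:,0]); k=[i for i in range(2,len(g)-2) if abs(g[i])==abs(g[i-2:i+3]).max() and abs(g[i])>4]
    print('x-prof at',yy,[(round(s[i]*1000,1),round(float(g[i]),0)) for i in k])
s=np.arange(-.130,.130,.0005)
for xx in(-.02,0.02):
  for z in(.044,.040):
    p=prof(C+X*xx,Y,s,z); q=p.sum(1)/3; g=np.gradient(q); k=[i for i in range(2,len(g)-2) if abs(g[i])==abs(g[i-2:i+3]).max() and abs(g[i])>3]
    print('y-prof',xx,z,[(round(s[i]*1000,1),round(float(g[i]),0)) for i in k])
```

```text
x-prof at -0.1 [(np.float64(-48.0), 12.0), (np.float64(-45.5), 16.0), (np.float64(-43.0), 14.0), (np.float64(-36.0), -8.0), (np.float64(-31.0), 7.0), (np.float64(28.0), -6.0), (np.float64(30.5), -7.0), (np.float64(35.0), 11.0), (np.float64(43.0), -22.0)]
x-prof at -0.05 [(np.float64(-45.0), 17.0), (np.float64(-43.0), 18.0), (np.float64(-35.0), -9.0), (np.float64(-29.0), 6.0), (np.float64(30.5), -8.0), (np.float64(35.0), 10.0), (np.float64(43.0), -23.0)]
x-prof at 0.05 [(np.float64(-45.5), 16.0), (np.float64(-43.5), 21.0), (np.float64(-35.5), -7.0), (np.float64(-31.5), 4.0), (np.float64(30.0), -11.0), (np.float64(35.0), 14.0), (np.float64(44.5), -24.0), (np.float64(47.5), -6.0)]
x-prof at 0.1 [(np.float64(-46.0), 17.0), (np.float64(-43.5), 20.0), (np.float64(-35.5), -10.0), (np.float64(-29.0), 6.0), (np.float64(30.0), -7.0), (np.float64(36.0), 11.0), (np.float64(42.5), -21.0), (np.float64(44.0), -22.0)]
y-prof -0.02 0.044 [(np.float64(-120.5), 14.0), (np.float64(-112.5), -5.0), (np.float64(-108.0), 9.0), (np.float64(-70.0), -4.0), (np.float64(-67.5), -10.0), (np.float64(-60.0), 12.0),
[... 915 characters left out ...]
4(-18.5), -7.0), (np.float64(14.5), -7.0), (np.float64(21.5), 11.0), (np.float64(24.5), 6.0), (np.float64(62.5), -11.0), (np.float64(68.0), 8.0), (np.float64(69.5), 8.0), (np.float64(108.0), -8.0), (np.float64(114.0), 4.0), (np.float64(120.0), -15.0)]
y-prof 0.02 0.04 [(np.float64(-122.0), 13.0), (np.float64(-120.0), 12.0), (np.float64(-113.5), -5.0), (np.float64(-109.0), 8.0), (np.float64(-107.0), 8.0), (np.float64(-66.0), -11.0), (np.float64(-59.5), 9.0), (np.float64(-20.5), -5.0), (np.float64(-18.0), -7.0), (np.float64(15.0), -7.0), (np.float64(22.0), 11.0), (np.float64(63.0), -11.0), (np.float64(67.5), 9.0), (np.float64(108.0), -8.0), (np.float64(114.0), 4.0), (np.float64(120.5), -15.0)]
```

```bash
cat >> m.py <<'E'
C=np.array([.4606,.0277]);BA=7.46;_a=np.radians(BA)
X=np.array([np.cos(_a),np.sin(_a)]);Y=np.array([-np.sin(_a),np.cos(_a)])
from scipy.spatial.transform import Rotation as R
def st():
    o=get_obs();M=R.from_quat(o['tool_rot']).as_matrix()
    ya=np.degrees(np.arctan2(M[1,1],M[0,1]))
    tip=o['position']+M[:,2]*tip_reach
    d=tip[:2]-C
    print('t %.2f tip %s ya %.2f box(%.1f,%.1f) F %s M %s w %.4f'%(o['time'],np.round(tip*1000,1),ya,d@X*1000,d@Y*1000,np.round(o['ft_force'],1),np.round(o['moment'],2),o['grip_width']))
    return o,M,ya,tip
def go(*targets):
    o,M,ya,tip=st()
    for x,y,z,a in targets:
        d=np.array([x,y,z])-tip; s=M.T@d
        da=(a-ya+90)%180-90
        print('  -> shift %s turn %.3f'%(np.round(s,4),np.radians(-da)), 'dist',round(float(np.linalg.norm(d)),3))
def bx(x,y): return tuple(C+X*x+Y*y)
E
python3 - <<'E'
from m import *
b=bx(0,.002)
go((*b,.2215,BA+90),(*b,.06,BA+90),(*b,.016,BA+90))
E
```

```text
t 0.25 tip [234.4 579.  222. ] ya 67.95 box(-152.7,576.0) F [-0.   0.1  0.7] M [ 0.05 -0.03 -0.02] w 0.0868
  -> shift [-0.4156 -0.4243  0.0009] turn -0.515 dist 0.594
  -> shift [-0.4156 -0.4242  0.1624] turn -0.515 dist 0.616
  -> shift [-0.4156 -0.4241  0.2064] turn -0.515 dist 0.629
```

Request:
servo_tool(
  steps=[0,-0.4156,-0.4243,0,-0.515,0,-0.4156,-0.4243,0,-0.515,0,-0.4156,-0.4243,0,-0.515,0,-0.4156,-0.4243,0,-0.515,0,-0.4156,-0.4243,0,-0.515,0,-0.4156,-0.4243,0,-0.515,0,-0.4156,-0.4243,0,-0.515,0,-0.4156,-0.4243,0,-0.515,0,-0.4156,-0.4243,0,-0.515,0,-0.4156,-0.4243,0.06,-0.515,0,-0.4156,-0.4243,0.11,-0.515,0,-0.4156,-0.4243,0.14,-0.515],
  force=6,
)

```text
time: 1.75
position: [0.4602, 0.0291, 0.2625]
tool_rot: [-0.064, 0.998, 0.0, -0.001]
ft_force: [-0.2, 1.0, -0.6]
grip_width: 0.0002
```

Run:
```python
from m import *
t=snap('top','top1.png');s=snap('scene','scene1.png')
cv2.imwrite('pics/c1.png',np.hstack([cv2.resize(t['pixels'][170:270,260:400],(560,400),interpolation=cv2.INTER_CUBIC)[:, :400],cv2.resize(s['pixels'][180:340,260:420],(400,400))]))
b=bx(0,.002)
go((*b,.06,BA+90),(*b,.016,BA+90))
```

```text
t 1.85 tip [458.3  30.   79.9] ya 97.40 box(-2.0,2.6) F [ 0.4 -0.   0. ] M [ 0.03  0.02 -0.01] w 0.0005
  -> shift [-0.0021 -0.0006  0.0199] turn -0.001 dist 0.02
  -> shift [-0.0024 -0.0007  0.0639] turn -0.001 dist 0.064
```

View pics/c1.png

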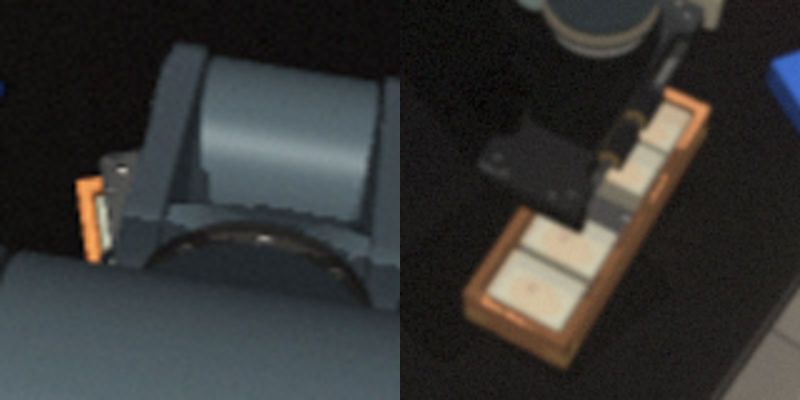

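The closed fingers sit over the gap (600,205 in the combined picture). I'll lower them into it.

Request:
servo_tool(
  steps=[0,0,0,0.02,0,0,0,0,0.035,0,0,0,0,0.047,0,0,0,0,0.057,0,0,0,0,0.063,0,0,0,0,0.063,0],
)

```text
time: 2.6
position: [0.4605, 0.03, 0.2016]
tool_rot: [-0.065, 0.998, 0.0, -0.0]
ft_force: [0.2, -0.2, 0.0]
grip_width: 0.0004
```

```bash
sed -i 's/tip=o\[.position.\]+M\[:,2\]\*tip_reach/tip=o["position"]-np.array([0,0,tip_reach])/' m.py
python3 - <<'E'
from m import *
st()
E
```

```text
t 2.60 tip [460.5  30.   19.4] ya 97.46 box(0.2,2.3) F [ 0.2 -0.2  0. ] M [0.09 0.04 0.04] w 0.0004
```

Request:
servo_tool(
  steps=[0.006,0,0,0,0,0.009,0,0,0,0,0.011,0,0,0,0,0.013,0,0,0,0,0.015,0,0,0,0,0.017,0,0,0,0,0.018,0,0,0,0,0.018,0,0,0,0],
  force=5,
)

```text
time: 3.6
position: [0.4605, 0.03, 0.2017]
tool_rot: [-0.065, 0.998, 0.0, -0.0]
ft_force: [-0.3, 0.4, -0.0]
grip_width: 0.0179
```

Run:
```python
from m import *
st()
s=snap('scene','scene2.png');st()
cv2.imwrite('pics/c2.png',cv2.resize(s['pixels'][190:340,270:400],None,fx=4,fy=4,interpolation=cv2.INTER_CUBIC))
```

```text
t 3.60 tip [460.5  30.   19.5] ya 97.46 box(0.2,2.3) F [-0.3  0.4 -0. ] M [ 0.04 -0.04  0.01] w 0.0179
t 3.65 tip [460.5  30.   19.5] ya 97.46 box(0.2,2.3) F [-0.8  0.1 -0.6] M [0.06 0.03 0.04] w 0.0179
```

View pics/c2.png

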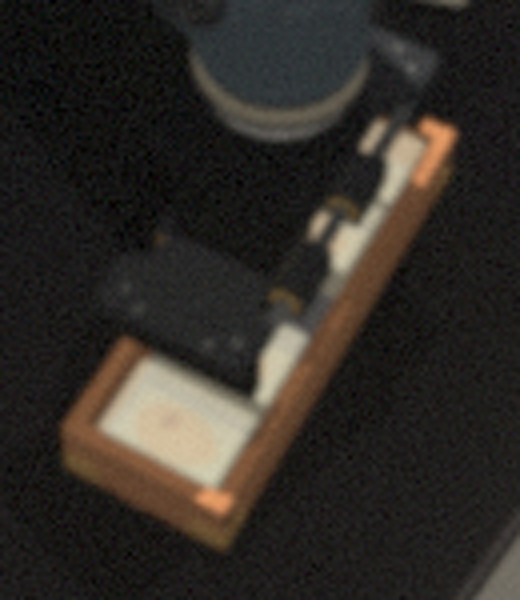

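The row still looks a little open at a–b, so I'll open further until the fingers stall.

Request:
servo_tool(
  steps=[0.02,0,0,0,0,0.022,0,0,0,0,0.024,0,0,0,0,0.026,0,0,0,0,0.028,0,0,0,0,0.028,0,0,0,0],
  force=5,
)

```text
time: 4.4
position: [0.4606, 0.0298, 0.2017]
tool_rot: [-0.065, 0.998, -0.0, 0.0]
ft_force: [0.2, -1.7, -0.5]
grip_width: 0.0277
```

Run:
```python
from m import *
st()
s=snap('scene','scene3.png');st()
```

```text
t 4.40 tip [460.6  29.8  19.5] ya 97.48 box(0.3,2.1) F [ 0.2 -1.7 -0.5] M [-0.41  0.02  0.03] w 0.0277
t 4.45 tip [460.6  29.7  19.6] ya 97.48 box(0.3,2.0) F [-0.9 -3.3 -0.3] M [-0.49  0.01  0.05] w 0.0278
```

Request:
servo_tool(
  steps=[0.028,0,-0.001,0,0,0.029,0,-0.0015,0,0,0.03,0,-0.002,0,0,0.031,0,-0.002,0,0,0.032,0,-0.002,0,0,0.033,0,-0.002,0,0,0.033,0,-0.002,0,0],
  force=5,
)

```text
time: 5.32
position: [0.4606, 0.0284, 0.2017]
tool_rot: [-0.065, 0.998, 0.0, -0.0]
ft_force: [0.9, 4.8, 0.4]
grip_width: 0.03
```

Run:
```python
from m import *
st()
s=snap('scene','scene4.png');st()
cv2.imwrite('pics/c4.png',cv2.resize(s['pixels'][190:340,270:400],None,fx=4,fy=4,interpolation=cv2.INTER_CUBIC))
```

```text
t 5.33 tip [460.6  28.4  19.5] ya 97.46 box(0.1,0.7) F [0.9 4.8 0.4] M [ 0.93 -0.06  0.08] w 0.0300
t 5.38 tip [460.6  28.4  19.5] ya 97.46 box(0.1,0.7) F [ 0.2  5.3 -0.4] M [ 0.94 -0.06  0.07] w 0.0302
```

View pics/c4.png

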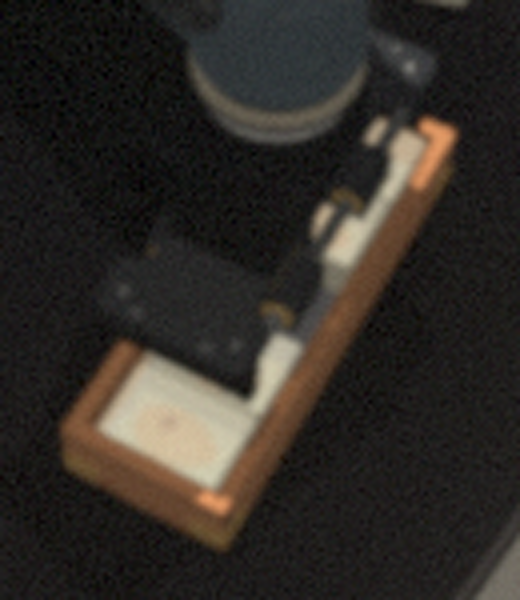

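Request:
servo_tool(
  steps=[0.022,0,0,0,0,0.022,0,0,0,0,0.022,0,0,-0.05,0,0.022,0,0,-0.1,0,0.022,0,0,-0.13,0,0.022,0,0,-0.13,0],
)

```text
time: 6.12
position: [0.4614, 0.0276, 0.3339]
tool_rot: [-0.065, 0.998, -0.001, 0.003]
ft_force: [0.4, -0.4, -0.4]
grip_width: 0.0221
```

Run:
```python
from m import *
go((.517,.3602,.09,151.3),(.517,.3602,.012,151.3))
```

```text
t 6.12 tip [461.4  27.6 151.7] ya 97.46 box(0.8,-0.2) F [ 0.4 -0.4 -0.4] M [0.1  0.06 0.02] w 0.0221
  -> shift [-0.0979  0.3227  0.0615] turn -0.940 dist 0.343
  -> shift [-0.0975  0.3229  0.1395] turn -0.940 dist 0.365
```

Request:
servo_tool(
  steps=[0.087,-0.0977,0.3228,0.03,-0.94,0.087,-0.0977,0.3228,0.03,-0.94,0.087,-0.0977,0.3228,0.03,-0.94,0.087,-0.0977,0.3228,0.03,-0.94,0.087,-0.0977,0.3228,0.03,-0.94,0.087,-0.0977,0.3228,0.04,-0.94,0.087,-0.0977,0.3228,0.08,-0.94,0.087,-0.0977,0.3228,0.08,-0.94],
)

```text
time: 7.12
position: [0.5138, 0.3601, 0.247]
tool_rot: [-0.51, 0.86, 0.0, -0.005]
ft_force: [-0.4, 0.1, 0.5]
grip_width: 0.0857
```

Run:
```python
from m import *
s=snap('scene','scene5.png')
cv2.imwrite('pics/c5.png',cv2.resize(s['pixels'][100:250,370:520],None,fx=3.5,fy=3.5,interpolation=cv2.INTER_CUBIC))
go((.517,.3602,.09,151.3),(.517,.3602,.012,151.3))
```

```text
t 7.17 tip [514.8 360.1  66.9] ya 151.31 box(96.9,322.6) F [ 0.8 -0.7  0.2] M [0.1  0.06 0.03] w 0.0862
  -> shift [-0.001  -0.0018 -0.0231] turn 0.000 dist 0.023
  -> shift [-0.0014 -0.0021  0.0549] turn 0.000 dist 0.055
```

View pics/c5.png

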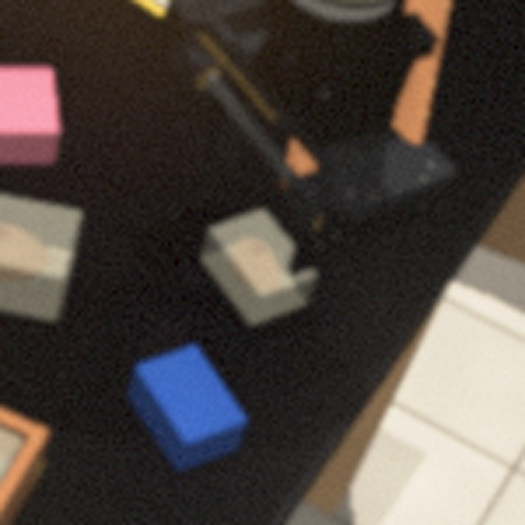

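Request:
servo_tool(
  steps=[0.087,0,0,0.03,0,0.087,0,0,0.055,0,0.087,0,0,0.055,0,0.07,0,0,0.055,0,0.064,0,0,0.055,0,0.06,0,0,0.055,0,0.06,0,0,0.055,0],
  force=6,
)

```text
time: 8.05
position: [0.5161, 0.3609, 0.1978]
tool_rot: [-0.51, 0.86, -0.0, 0.001]
ft_force: [-0.2, -1.0, 3.8]
grip_width: 0.0645
```

Run:
```python
from m import *
s=snap('scene','scene6.png')
cv2.imwrite('pics/c6.png',cv2.resize(s['pixels'][100:250,370:520],None,fx=3.5,fy=3.5,interpolation=cv2.INTER_CUBIC))
go((.517,.3602,.07,61.3),(.517,.3602,.022,61.3))
```

```text
t 8.10 tip [516.1 361.   15.6] ya 151.33 box(98.3,323.2) F [ 0.1 -0.6  5.1] M [-0.02  0.06 -0.02] w 0.0640
  -> shift [ 0.0002 -0.0012 -0.0544] turn -1.570 dist 0.054
  -> shift [ 0.0002 -0.0012 -0.0064] turn -1.570 dist 0.007
```

View pics/c6.png

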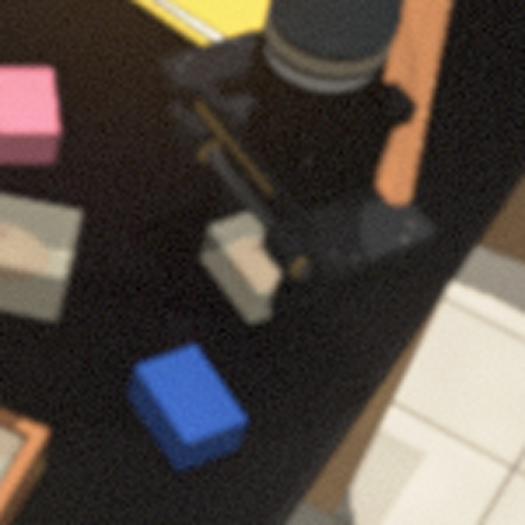

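Request:
servo_tool(
  steps=[0.075,0,0,0,0,0.08,0,0,-0.01,0,0.08,0,0,-0.04,0.15,0.08,0,0,-0.04,0.33,0.075,0,0,-0.04,0.52,0.07,0,0,-0.04,0.7,0.07,0,0,-0.04,0.88,0.065,0,0,-0.04,1.07,0.065,0,0,-0.04,1.25,0.065,0,0,-0.04,1.43,0.065,0,0,-0.04,1.57,0.065,0,0,-0.04,1.57],
)

```text
time: 9.6
position: [0.5157, 0.3608, 0.237]
tool_rot: [0.246, 0.969, 0.0, -0.0]
ft_force: [-0.9, -0.1, 0.4]
grip_width: 0.0651
```

Run:
```python
from m import *
s=snap('scene','scene7.png');
cv2.imwrite('pics/c7.png',cv2.resize(s['pixels'][100:250,370:520],None,fx=3.5,fy=3.5,interpolation=cv2.INTER_CUBIC))
go((.5161,.361,.022,61.3))
```

```text
t 9.65 tip [515.7 360.8  54.8] ya 61.51 box(97.9,323.1) F [-0.4  0.2  0.3] M [-0.02  0.04 -0.03] w 0.0652
  -> shift [-0.0003  0.0004  0.0328] turn 0.004 dist 0.033
```

View pics/c7.png

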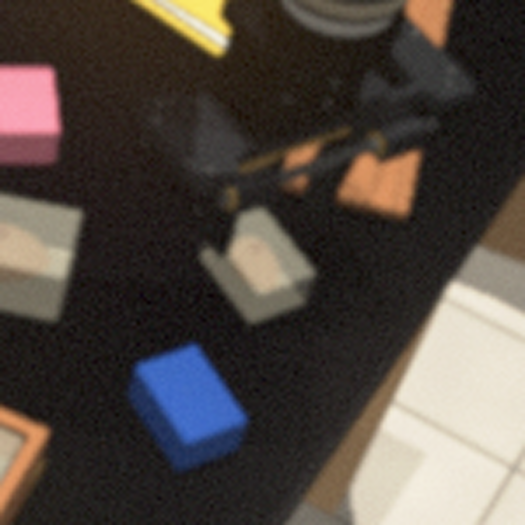

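Request:
servo_tool(
  steps=[0.065,0,0,0.02,0,0.065,0,0,0.033,0,0.065,0,0,0.033,0,0.05,0,0,0.033,0,0.042,0,0,0.033,0,0.038,0,0,0.033,0,0.035,0,0,0.033,0,0.035,0,0,0.033,0],
  force=20,
)

```text
time: 10.65
position: [0.516, 0.3609, 0.2043]
tool_rot: [0.247, 0.969, 0.0, 0.0]
ft_force: [0.6, 0.9, 1.9]
grip_width: 0.0434
```

Run:
```python
from m import *
st()
```

```text
t 10.65 tip [516.  360.9  22.1] ya 61.37 box(98.2,323.2) F [0.6 0.9 1.9] M [ 0.06 -0.07  0.  ] w 0.0434
```

Run:
```python
from m import *
b=bx(0,.0008)
go((*b,.12,97.46),(*b,.075,97.46))
```

```text
t 10.65 tip [516.  360.9  22.1] ya 61.37 box(98.2,323.2) F [0.6 0.9 1.9] M [ 0.06 -0.07  0.  ] w 0.0434
  -> shift [-0.1107 -0.3183 -0.0982] turn -0.630 dist 0.351
  -> shift [-0.1107 -0.3183 -0.0532] turn -0.630 dist 0.341
```

Request:
servo_tool(
  steps=[0.035,0,0,-0.05,0,0.035,0,0,-0.098,0,0.035,-0.1107,-0.3183,-0.098,-0.63,0.035,-0.1107,-0.3183,-0.098,-0.63,0.035,-0.1107,-0.3183,-0.098,-0.63,0.035,-0.1107,-0.3183,-0.098,-0.63,0.035,-0.1107,-0.3183,-0.098,-0.63,0.035,-0.1107,-0.3183,-0.098,-0.63,0.035,-0.1107,-0.3183,-0.075,-0.63,0.035,-0.1107,-0.3183,-0.053,-0.63,0.035,-0.1107,-0.3183,-0.053,-0.63,0.035,-0.1107,-0.3183,-0.053,-0.63],
)

```text
time: 12.15
position: [0.4605, 0.0284, 0.2571]
tool_rot: [-0.065, 0.998, -0.0, 0.0]
ft_force: [0.3, 0.6, -0.3]
grip_width: 0.0437
```

Run:
```python
from m import *
s=snap('scene','scene8.png');t=snap('top','top8.png')
cv2.imwrite('pics/c8.png',np.hstack([cv2.resize(s['pixels'][180:340,270:400],(520,600),interpolation=cv2.INTER_CUBIC)]))
b=bx(0,.0008)
go((*b,.075,97.46),(*b,.042,97.46))
```

```text
t 12.25 tip [460.6  28.5  75.3] ya 97.49 box(0.1,0.8) F [-0.  -0.2 -0.7] M [ 0.01  0.05 -0.02] w 0.0438
  -> shift [ 0.0001 -0.      0.0003] turn 0.000 dist 0.0
  -> shift [ 0.0002 -0.      0.0333] turn 0.000 dist 0.033
```

View pics/c8.png

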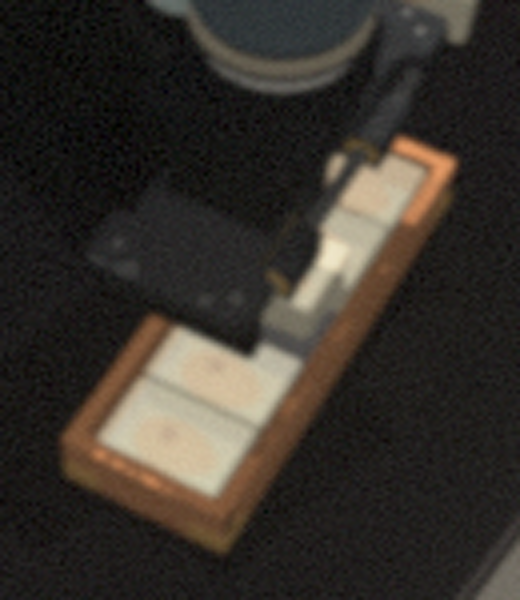

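Request:
servo_tool(
  steps=[0.035,0,0,0.01,0,0.035,0,0,0.015,0,0.035,0,0,0.018,0,0.035,0,0,0.02,0,0.035,0,0,0.02,0],
)

```text
time: 12.88
position: [0.4603, 0.0284, 0.2366]
tool_rot: [-0.065, 0.998, 0.0, -0.0]
ft_force: [0.4, -0.6, -0.7]
grip_width: 0.0438
```

Run:
```python
from m import *
st()
```

```text
t 12.88 tip [460.3  28.4  54.4] ya 97.46 box(-0.2,0.7) F [ 0.4 -0.6 -0.7] M [ 0.   -0.02 -0.02] w 0.0438
```

Request:
servo_tool(
  steps=[0.035,0,0,0.004,0,0.035,0,0,0.008,0,0.035,0,0,0.011,0,0.035,0,0,0.012,0,0.035,0,0,0.012,0],
)

```text
time: 13.5
position: [0.4603, 0.0284, 0.2247]
tool_rot: [-0.065, 0.998, 0.0, -0.0]
ft_force: [0.9, 0.7, -0.2]
grip_width: 0.0434
```

Run:
```python
from m import *
st()
```

```text
t 13.50 tip [460.3  28.4  42.5] ya 97.46 box(-0.2,0.7) F [ 0.9  0.7 -0.2] M [0.1  0.06 0.01] w 0.0434
```

Request:
servo_tool(
  steps=[0.055,0,0,0,0,0.06,0,0,0,0,0.06,0,0,-0.02,0,0.03,0,0,-0.04,0,0,0,0,-0.04,0,0,0,0,-0.04,0,0,0,0,-0.03,0,0,0,0,-0.03,0],
)

```text
time: 14.5
position: [0.4599, 0.0284, 0.2533]
tool_rot: [-0.065, 0.998, 0.0, -0.002]
ft_force: [0.1, -0.2, -0.5]
grip_width: 0.018
```

Run:
```python
from m import *
s=snap('scene','scene9.png')
cv2.imwrite('pics/c9.png',np.hstack([cv2.resize(s['pixels'][180:340,270:400],(520,600),interpolation=cv2.INTER_CUBIC)]))
b=bx(0,.0008)
go((*b,.040,97.46))
```

```text
t 14.55 tip [460.   28.4  71.5] ya 97.45 box(-0.5,0.8) F [-0.2 -0.4 -0.6] M [ 0.09  0.01 -0.02] w 0.0138
  -> shift [-0.0006  0.      0.0315] turn -0.000 dist 0.031
```

View pics/c9.png

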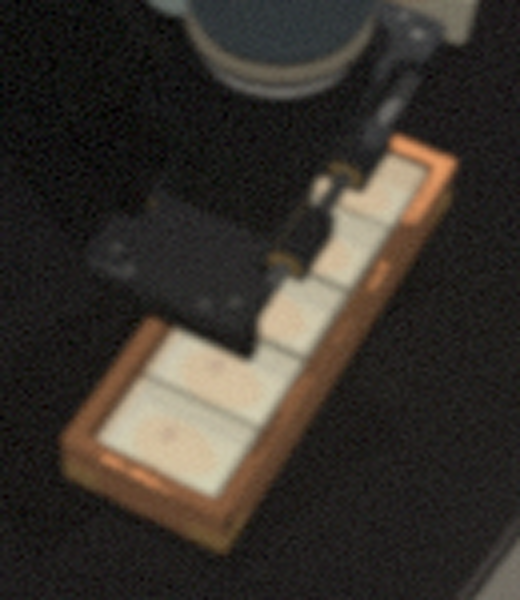

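The block appears to have dropped in. I'll confirm by touch.

Request:
servo_tool(
  steps=[0,0,0,0.015,0,0,0,0,0.024,0,0,0,0,0.029,0,0,0,0,0.031,0,0,0,0,0.032,0,0,0,0,0.032,0],
)

```text
time: 15.3
position: [0.4604, 0.0283, 0.223]
tool_rot: [-0.065, 0.998, -0.0, 0.0]
ft_force: [-1.2, -0.7, 0.3]
grip_width: 0.0004
```

Run:
```python
from m import *
st()
```

```text
t 15.30 tip [460.4  28.3  40.8] ya 97.46 box(-0.1,0.7) F [-1.2 -0.7  0.3] M [0.03 0.06 0.  ] w 0.0004
```

Request:
servo_tool(
  steps=[0,0,0,0.0005,0,0,0,0,0.001,0,0,0,0,0.0015,0,0,0,0,0.002,0,0,0,0,0.002,0],
)

```text
time: 15.92
position: [0.4603, 0.0284, 0.2225]
tool_rot: [-0.065, 0.998, -0.0, 0.001]
ft_force: [-2.9, -0.4, 17.3]
grip_width: 0.0004
```

Run:
```python
from m import *
st()
```

```text
t 15.93 tip [460.3  28.4  40.3] ya 97.47 box(-0.2,0.7) F [-2.9 -0.4 17.3] M [ 0.12  0.47 -0.01] w 0.0004
```

Run:
```python
from m import *
go((.490,-.2974,.09,93.3),(.490,-.2974,.012,93.3))
```

```text
t 15.93 tip [460.3  28.4  40.3] ya 97.47 box(-0.2,0.7) F [-2.9 -0.4 17.3] M [ 0.12  0.47 -0.01] w 0.0004
  -> shift [ 0.0128 -0.3269 -0.0495] turn 0.073 dist 0.331
  -> shift [ 0.0129 -0.3269  0.0285] turn 0.073 dist 0.328
```

Request:
servo_tool(
  steps=[0,0,0,-0.03,0,0,0,0,-0.06,0,0,0.0128,-0.3269,-0.06,0.073,0,0.0128,-0.3269,-0.06,0.073,0,0.0128,-0.3269,-0.06,0.073,0,0.0128,-0.3269,-0.06,0.073,0,0.0128,-0.3269,-0.06,0.073,0,0.0128,-0.3269,-0.06,0.073,0,0.0128,-0.3269,-0.02,0.073,0,0.0128,-0.3269,0.015,0.073,0,0.0128,-0.3269,0.025,0.073,0,0.0128,-0.3269,0.025,0.073],
)

```text
time: 17.42
position: [0.4901, -0.2967, 0.1956]
tool_rot: [-0.029, 1.0, 0.001, -0.001]
ft_force: [-0.6, -0.8, 0.3]
grip_width: 0.0005
```

Run:
```python
from m import *
s=snap('scene','scene10.png');t=snap('top','top10.png')
cv2.imwrite('pics/c10.png',np.hstack([cv2.resize(s['pixels'][300:480,150:330],(400,400)),cv2.resize(s['pixels'][200:340,260:400],(400,400),interpolation=cv2.INTER_CUBIC)]))
st()
```

```text
t 17.52 tip [ 490.6 -297.4   14.7] ya 93.31 box(-12.5,-326.2) F [-0.3  1.   0.2] M [ 0.03 -0.03  0.04] w 0.0001
```

View pics/c10.png

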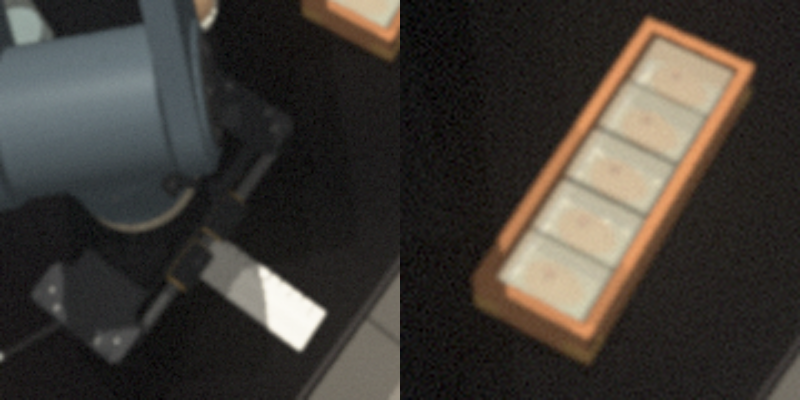

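View pics/top10.png

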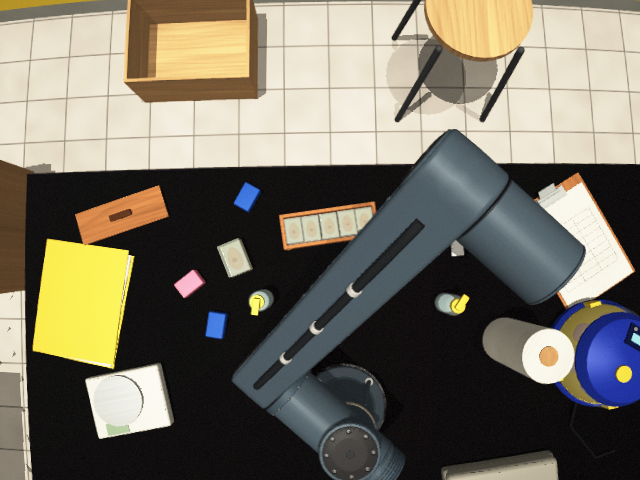

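All five blocks lie flat in the box (570,165 in the crop), and the finger is over the middle of the rule. I'll press and drag.

Request:
servo_tool(
  steps=[0,0,0,0.006,0,0,0,0,0.01,0,0,0,0,0.0115,0,0,0,0,0.012,0,0,0,0,0.012,0],
)

```text
time: 18.15
position: [0.4902, -0.2975, 0.1856]
tool_rot: [-0.029, 1.0, -0.0, 0.0]
ft_force: [-1.4, 1.7, 11.4]
grip_width: 0.001
```

Run:
```python
from m import *
st()
```

```text
t 18.15 tip [ 490.2 -297.5    3.4] ya 93.28 box(-12.9,-326.3) F [-1.4  1.7 11.4] M [ 0.34  0.29 -0.01] w 0.0010
```

Request:
servo_tool(
  steps=[0,-0.004,0,-0.0001,0,0,-0.012,0,-0.0001,0,0,-0.022,0,-0.0001,0,0,-0.034,0,-0.0001,0,0,-0.046,0,-0.0001,0,0,-0.058,0,-0.0001,0,0,-0.07,0,-0.0001,0,0,-0.08,0,-0.0001,0,0,-0.088,0,-0.0001,0,0,-0.093,0,-0.0001,0,0,-0.095,0,-0.0001,0,0,-0.095,0,-0.0001,0],
)

```text
time: 19.65
position: [0.5853, -0.2925, 0.1857]
tool_rot: [-0.029, 1.0, -0.001, 0.001]
ft_force: [-2.1, -0.6, 8.2]
grip_width: 0.0004
```

Run:
```python
from m import *
st();s=snap('scene','scene11.png')
cv2.imwrite('pics/c11.png',cv2.resize(s['pixels'][300:480,150:390],(800,600)))
```

```text
t 19.65 tip [ 585.3 -292.5    3.5] ya 93.30 box(82.1,-333.6) F [-2.1 -0.6  8.2] M [0.05 0.26 0.04] w 0.0004
```

View pics/c11.png

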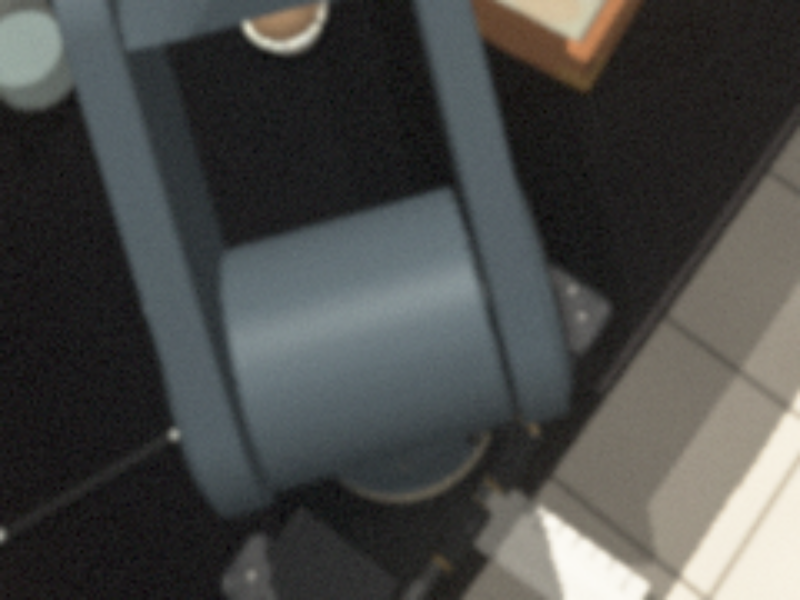

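Request:
servo_tool(
  steps=[0,0,0,-0.02,0,0,0,0,-0.06,0,0.06,-0.03,0,-0.06,0,0.06,-0.06,0,-0.06,0,0.06,-0.06,0,-0.06,0,0.06,-0.06,0,-0.06,0],
)

```text
time: 20.45
position: [0.6441, -0.2883, 0.2439]
tool_rot: [-0.029, 1.0, 0.0, -0.001]
ft_force: [-0.1, 0.0, 0.1]
grip_width: 0.0326
```

Run:
```python
from m import *
st();s=snap('scene','scene12.png');t=snap('top','top12.png')
cv2.imwrite('pics/c12.png',np.hstack([cv2.resize(s['pixels'][330:480,200:350],(400,400)),cv2.resize(t['pixels'][110:270,380:540],(400,400))]))
```

```text
t 20.45 tip [ 644.1 -288.3   61.7] ya 93.29 box(140.9,-337.1) F [-0.1  0.   0.1] M [-0.01  0.02 -0.04] w 0.0326
```

View pics/c12.png

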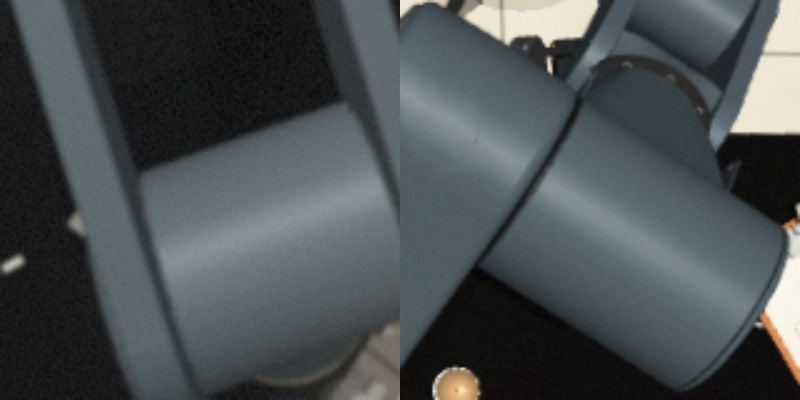

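Run:
```python
from m import *
s=snap('scene')
c=np.array([.5853,-.2925]);u=np.array([np.cos(.057),np.sin(.057)]);n=np.array([-u[1],u[0]])
print(proj(s,[np.r_[c-u*.11+n*.016,.003],np.r_[c-u*.11-n*.016,.003]]))
cv2.imwrite('pics/c13.png',cv2.resize(s['pixels'][390:440,200:260],None,fx=10,fy=10,interpolation=cv2.INTER_CUBIC))
```

```text
[[236.8006 398.6796]
 [225.0108 414.4392]]
```

View pics/c13.png

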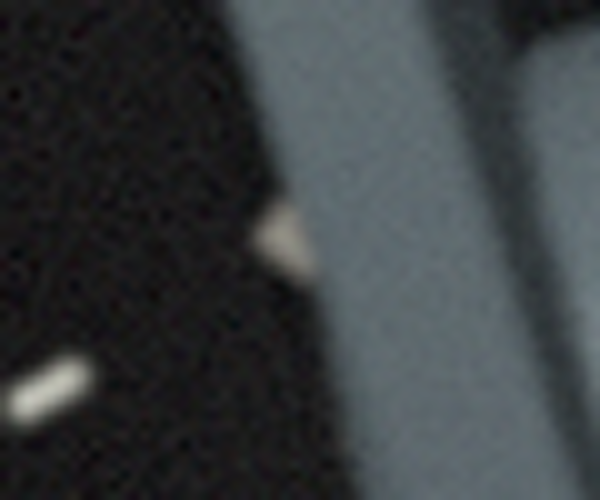

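The rule's rear corner at scene pixel (225,414) matches the prediction, so the rule dragged true. I'll lower over the overhang and pinch.

Request:
servo_tool(
  steps=[0.06,0,0,0,0,0.06,0,0,0.02,0,0.06,0,0,0.05,0,0.06,0,0,0.071,0,0.06,0,0,0.071,0,0.04,0,0,0.071,0,0.032,0,0,0.071,0,0.028,0,0,0.071,0,0.025,0,0,0.071,0,0.025,0,0,0.071,0],
  force=30,
)

```text
time: 21.85
position: [0.6451, -0.2887, 0.1735]
tool_rot: [-0.029, 1.0, -0.0, 0.001]
ft_force: [0.9, -1.0, 1.6]
grip_width: 0.0311
```

Run:
```python
from m import *
st()
```

```text
t 21.85 tip [ 645.1 -288.7   -8.7] ya 93.28 box(141.9,-337.7) F [ 0.9 -1.   1.6] M [ 0.02 -0.03 -0.05] w 0.0311
```

Request:
servo_tool(
  steps=[0.025,0,0,0,0,0.025,0,0,-0.015,0,0.025,0,0,-0.05,0,0.025,0,0,-0.1,0,0.025,0,0,-0.135,0,0.025,0,0,-0.135,0],
  force=50,
)

```text
time: 22.6
position: [0.6458, -0.2891, 0.3126]
tool_rot: [-0.029, 1.0, -0.002, 0.003]
ft_force: [0.1, -1.1, -0.3]
grip_width: 0.03
```

Run:
```python
from m import *
b=bx(.062,.104)
go((*b,.125,97.46),(*b,.06,97.46));s=snap('scene','scene14.png')
```

```text
t 22.60 tip [ 645.8 -289.1  130.4] ya 93.28 box(142.5,-338.2) F [ 0.1 -1.1 -0.3] M [ 0.03  0.04 -0.02] w 0.0300
  -> shift [0.1125 0.4352 0.0024] turn -0.073 dist 0.449
  -> shift [0.1129 0.4355 0.0674] turn -0.073 dist 0.455
```

View pics/scene14.png

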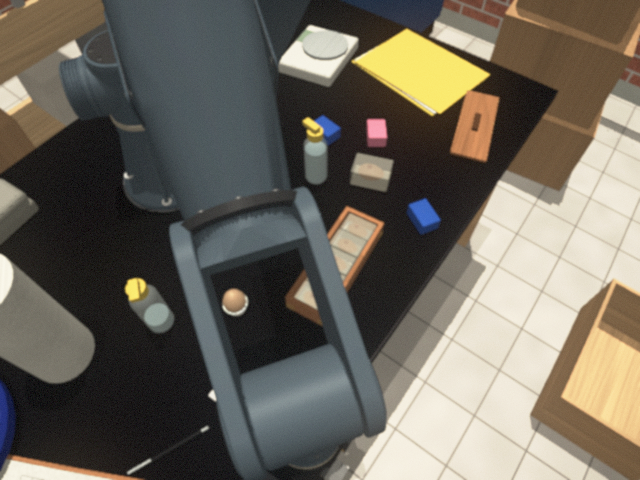

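Request:
servo_tool(
  steps=[0.025,0.006,0.022,0,-0.02,0.025,0.017,0.065,0,-0.04,0.025,0.03,0.115,0,-0.073,0.025,0.043,0.165,0,-0.073,0.025,0.056,0.215,0,-0.073,0.025,0.069,0.265,0,-0.073,0.025,0.082,0.315,0,-0.073,0.025,0.095,0.365,0,-0.073,0.025,0.106,0.41,0,-0.073,0.025,0.1127,0.4355,0,-0.073,0.025,0.1127,0.4355,0.02,-0.073,0.025,0.1127,0.4355,0.05,-0.073],
)

```text
time: 24.15
position: [0.5067, 0.1404, 0.2567]
tool_rot: [-0.066, 0.998, -0.0, -0.0]
ft_force: [0.3, 0.4, -1.5]
grip_width: 0.03
```

Run:
```python
from m import *
b=bx(.062,.104)
s=snap('scene','scene15.png')
t=snap('top','top15.png');go((*b,.038,97.46))
cv2.imwrite('pics/c15.png',np.hstack([cv2.resize(s['pixels'][140:340,260:460],(400,400)),cv2.resize(t['pixels'][130:290,240:400],(400,400))]))
```

```text
t 24.25 tip [505.3 139.8  72. ] ya 97.48 box(58.9,105.3) F [-1.4  0.8 -0.5] M [0.06 0.01 0.  ] w 0.0304
  -> shift [-0.0034 -0.0014  0.034 ] turn 0.000 dist 0.034
```

View pics/c15.png

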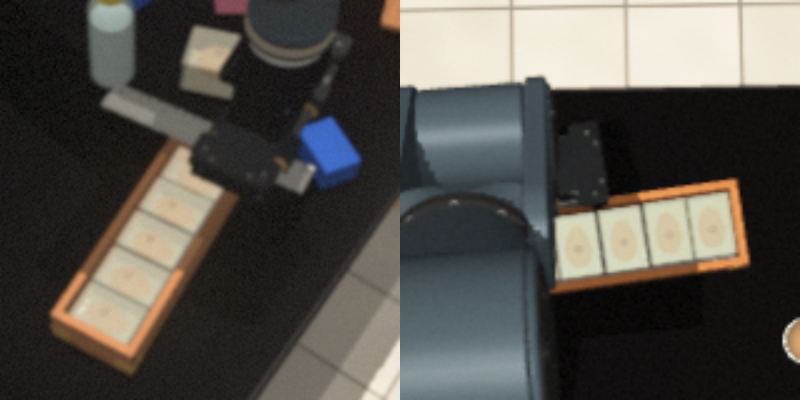

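Run:
```python
from m import *
o,M,ya,tip=st()
s=snap('scene')
u=M[:2,1];r=np.array([u[1],-u[0]]);n=u
for k in(.050,-.170):
  for w in(.016,-.016):
    p=tip[:2]+r*k+n*w; print(k,w,proj(s,np.r_[p,tip[2]+.0117]))
cv2.imwrite('pics/c16.png',cv2.resize(s['pixels'][170:250,300:430],None,fx=6,fy=6,interpolation=cv2.INTER_CUBIC))
```

```text
t 24.25 tip [505.3 139.8  72. ] ya 97.48 box(58.9,105.3) F [-1.4  0.8 -0.5] M [0.06 0.01 0.  ] w 0.0304
0.05 0.016 [[416.3298 224.5013]]
0.05 -0.016 [[409.7234 236.613 ]]
-0.17 0.016 [[317.4434 181.3677]]
-0.17 -0.016 [[309.5851 192.0154]]
```

View pics/c16.png

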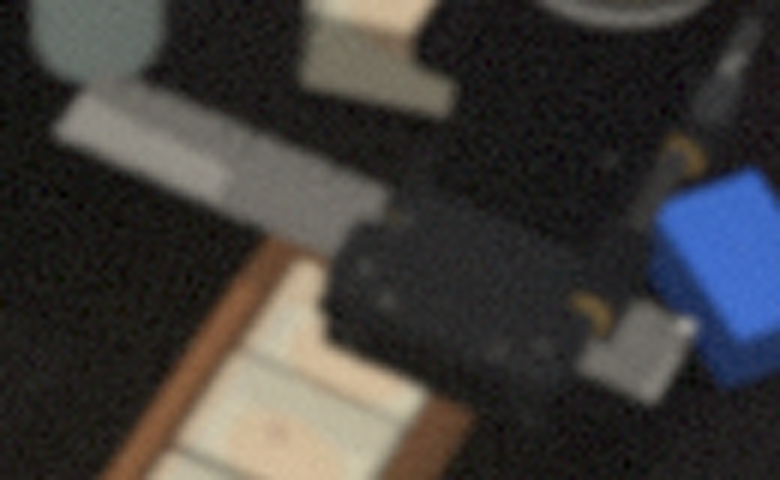

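Request:
servo_tool(
  steps=[0.025,-0.001,-0.001,0.01,0,0.025,-0.003,-0.001,0.02,0,0.025,-0.003,-0.001,0.03,0,0.025,-0.003,-0.001,0.032,0,0.025,-0.003,-0.001,0.032,0,0.025,-0.003,-0.001,0.032,0],
)

```text
time: 25.05
position: [0.5106, 0.1392, 0.2261]
tool_rot: [-0.065, 0.998, -0.0, 0.0]
ft_force: [-1.0, -0.2, -1.1]
grip_width: 0.0303
```

Run:
```python
from m import *
st()
```

```text
t 25.05 tip [510.6 139.2  43.9] ya 97.46 box(64.1,104.1) F [-1.  -0.2 -1.1] M [ 0.04 -0.09 -0.02] w 0.0303
```

Now the underside is about 8.6 mm above the rim. I'll step down to contact.

Request:
servo_tool(
  steps=[0.025,0,0,0.004,0,0.025,0,0,0.007,0,0.025,0,0,0.008,0,0.025,0,0,0.0085,0,0.025,0,0,0.0085,0],
)

```text
time: 25.68
position: [0.5104, 0.1392, 0.2175]
tool_rot: [-0.065, 0.998, -0.0, -0.0]
ft_force: [-0.9, 0.3, 1.9]
grip_width: 0.0302
```

Run:
```python
from m import *
st()
```

```text
t 25.68 tip [510.4 139.2  35.3] ya 97.46 box(63.9,104.1) F [-0.9  0.3  1.9] M [ 0.05  0.12 -0.01] w 0.0302
```

Request:
servo_tool(
  steps=[0.025,0,0,0.0004,0,0.025,0,0,0.0004,0,0.025,0,0,0.0004,0],
)

```text
time: 26.05
position: [0.5104, 0.1392, 0.2171]
tool_rot: [-0.065, 0.998, -0.0, -0.0]
ft_force: [0.3, 0.1, 3.2]
grip_width: 0.0305
```

Run:
```python
from m import *
st();s=snap('scene');st()
cv2.imwrite('pics/c17.png',cv2.resize(s['pixels'][170:330,280:430],None,fx=4,fy=3.7,interpolation=cv2.INTER_CUBIC))
```

```text
t 26.05 tip [510.4 139.2  34.9] ya 97.47 box(63.9,104.1) F [0.3 0.1 3.2] M [-0.02  0.25  0.01] w 0.0305
t 26.10 tip [510.5 139.2  34.9] ya 97.46 box(63.9,104.1) F [-1.1  0.7  4.9] M [ 0.06  0.24 -0.02] w 0.0303
```

View pics/c17.png

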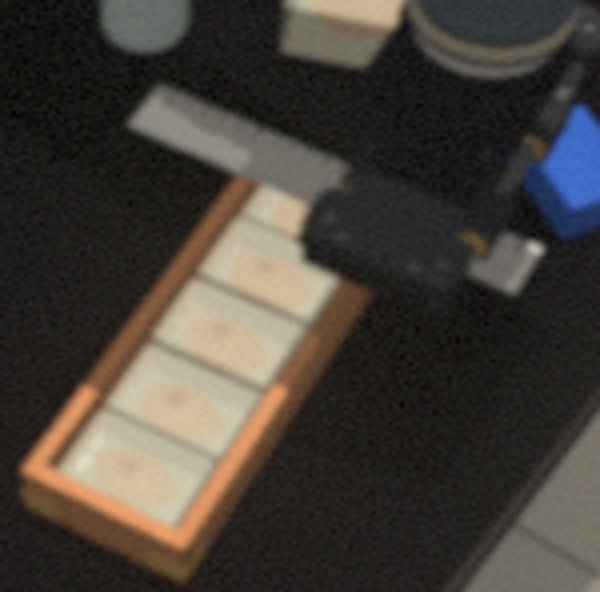

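The rule is on both walls (Fz ≈ 4 N, and the moment puts the reaction at mid-box). Now I'll draw it along.

Request:
servo_tool(
  steps=[0.025,0,-0.004,0,0,0.025,0,-0.014,0,0,0.025,0,-0.027,0,0,0.025,0,-0.041,0,0,0.025,0,-0.055,0,0,0.025,0,-0.069,0,0,0.025,0,-0.083,0,0,0.025,0,-0.094,0,0,0.025,0,-0.101,0,0,0.025,0,-0.104,0,0],
)

```text
time: 27.35
position: [0.524, 0.0357, 0.2169]
tool_rot: [-0.065, 0.998, 0.0, -0.0]
ft_force: [0.6, 2.2, 4.3]
grip_width: 0.0302
```

Run:
```python
from m import *
st();s=snap('scene');st()
cv2.imwrite('pics/c18.png',cv2.resize(s['pixels'][170:330,280:430],None,fx=4,fy=3.7,interpolation=cv2.INTER_CUBIC))
```

```text
t 27.35 tip [524.   35.7  34.7] ya 97.44 box(63.9,-0.3) F [0.6 2.2 4.3] M [ 0.41  0.15 -0.08] w 0.0302
t 27.40 tip [524.1  35.6  34.8] ya 97.46 box(64.0,-0.5) F [ 0.2 -0.1  4.8] M [ 0.03  0.09 -0.  ] w 0.0303
```

View pics/c18.png

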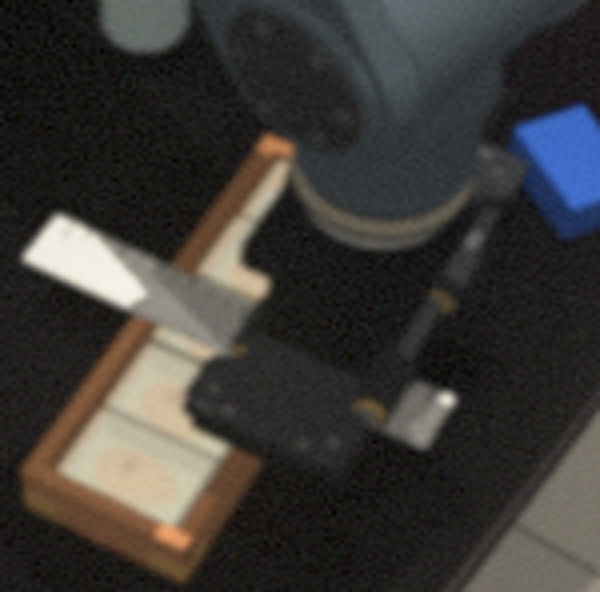

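Request:
servo_tool(
  steps=[0.025,0,0,-0.0002,0,0.025,0,0,-0.0002,0],
)

```text
time: 27.65
position: [0.5241, 0.036, 0.2171]
tool_rot: [-0.066, 0.998, -0.0, 0.0]
ft_force: [-0.4, -1.9, 4.4]
grip_width: 0.0297
```

Run:
```python
from m import *
o,M,ya,tip=st()
s=snap('scene');st();snap('top','top19.png');st()
u=M[:2,1];r=np.array([u[1],-u[0]]);n=u
for k in(.050,-.170):
  for w in(.016,-.016):
    p=tip[:2]+r*k+n*w; print(k,w,proj(s,np.r_[p,.047]),proj(s,np.r_[p,.049]))
cv2.imwrite('pics/c19.png',cv2.resize(s['pixels'][220:300,280:410],None,fx=6,fy=6,interpolation=cv2.INTER_CUBIC))
```

```text
t 27.65 tip [524.1  36.   34.9] ya 97.52 box(64.0,-0.0) F [-0.4 -1.9  4.4] M [-0.25  0.09  0.03] w 0.0297
t 27.70 tip [524.1  36.   34.9] ya 97.51 box(64.0,-0.0) F [-0.4 -0.5  4.2] M [-0.32  0.08  0.09] w 0.0302
t 27.75 tip [524.1  36.   34.9] ya 97.51 box(64.0,0.0) F [ 0.  -1.1  4.4] M [-0.27  0.14  0.  ] w 0.0296
0.05 0.016 [[393.5625 276.7566]] [[393.6986 276.2564]]
0.05 -0.016 [[386.3541 290.1007]] [[386.4784 289.6187]]
-0.17 0.016 [[293.8133 229.4771]] [[293.7566 228.9205]]
-0.17 -0.016 [[285.4028 241.1938]] [[285.3293 240.6499]]
```

View pics/c19.png

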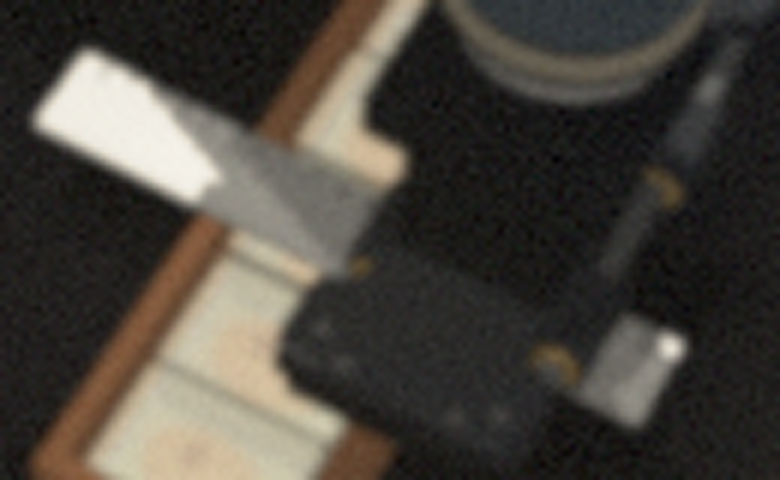

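The wrist moment and the picture both suggest the rule has pitched slightly in the grip: the rear end at scene pixel (285.5,240.3) is ~1 px high. I'll lift, re-lay it at the left end, loosen so it settles on both walls, and redraw with a light grip.

Request:
servo_tool(
  steps=[0.025,0,0,-0.006,0,0.025,0,0,-0.014,0,0.025,0,0.02,-0.015,0,0.025,0,0.05,-0.015,0,0.025,0,0.08,-0.015,0,0.025,0,0.098,-0.015,0,0.025,0,0.104,-0.015,0,0.025,0,0.104,-0.012,0,0.025,0,0.104,-0.006,0,0.025,0,0.104,-0.002,0,0.025,0,0.104,-0.001,0,0.025,0,0.104,-0.001,0],
)

```text
time: 29.25
position: [0.5105, 0.1389, 0.218]
tool_rot: [-0.065, 0.998, -0.0, -0.0]
ft_force: [0.1, -0.1, -1.1]
grip_width: 0.0301
```

Run:
```python
from m import *
st()
```

```text
t 29.25 tip [510.5 138.9  35.8] ya 97.43 box(64.0,103.8) F [ 0.1 -0.1 -1.1] M [0.02 0.06 0.02] w 0.0301
```

Request:
servo_tool(
  steps=[0.036,0,0,0,0,0.036,0,0,0,0,0.036,0,0,0,0,0.03,0,0,0,0,0.027,0,0,0,0,0.027,0,0,0,0],
  force=6,
)

```text
time: 30.0
position: [0.5105, 0.1392, 0.2182]
tool_rot: [-0.065, 0.998, 0.0, 0.0]
ft_force: [0.6, 0.7, 0.4]
grip_width: 0.0319
```

Run:
```python
from m import *
o,M,ya,tip=st()
s=snap('scene');st()
u=M[:2,1];r=np.array([u[1],-u[0]]);n=u
for k in(.050,-.170):
  for w in(.016,-.016):
    p=tip[:2]+r*k+n*w; print(k,w,proj(s,np.r_[p,.047]))
cv2.imwrite('pics/c20.png',cv2.resize(s['pixels'][180:260,300:430],None,fx=6,fy=6,interpolation=cv2.INTER_CUBIC))
```

```text
t 30.00 tip [510.5 139.2  36. ] ya 97.46 box(64.0,104.1) F [0.6 0.7 0.4] M [-0.05  0.02  0.03] w 0.0319
t 30.05 tip [510.6 139.2  36. ] ya 97.46 box(64.0,104.1) F [-0.4  0.6  1.4] M [0.12 0.03 0.04] w 0.0318
0.05 0.016 [[415.3122 236.4361]]
0.05 -0.016 [[408.8898 248.3592]]
-0.17 0.016 [[319.4637 193.8579]]
-0.17 -0.016 [[311.8723 204.3874]]
```

View pics/c20.png

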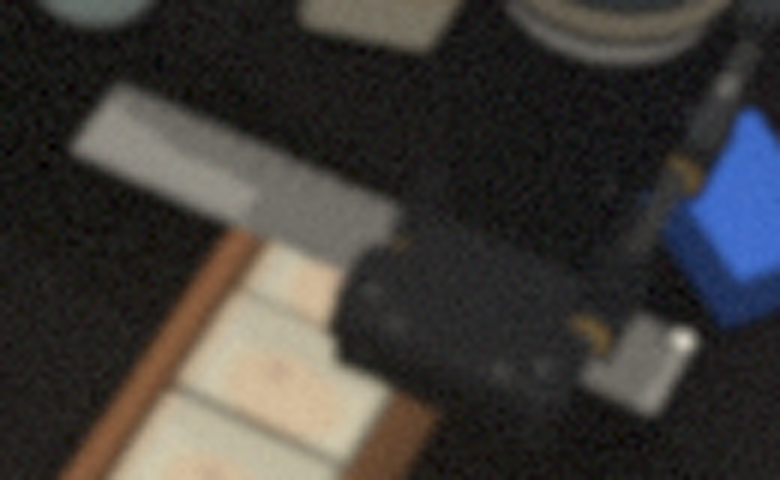

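The rule now lies level: its corners match the rim-level projection to within 1 px. Drawing it along.

Request:
servo_tool(
  steps=[0.027,0,-0.003,0,0,0.027,0,-0.01,0,0,0.027,0,-0.02,0,0,0.027,0,-0.032,0,0,0.027,0,-0.044,0,0,0.027,0,-0.056,0,0,0.027,0,-0.068,0,0,0.027,0,-0.08,0,0,0.027,0,-0.09,0,0,0.027,0,-0.098,0,0,0.027,0,-0.103,0,0,0.027,0,-0.104,0,0],
)

```text
time: 31.55
position: [0.5241, 0.0358, 0.2182]
tool_rot: [-0.065, 0.998, 0.0, 0.0]
ft_force: [-0.4, 1.1, 1.3]
grip_width: 0.0319
```

```bash
cat >> m.py <<'E'
def chk(f,x0,y0):
    o,M,ya,tip=st()
    s=snap('scene');st()
    u=M[:2,1];r=np.array([u[1],-u[0]]);n=u
    for k in(.050,-.170):
      for w in(.016,-.016):
        p=tip[:2]+r*k+n*w; print(k,w,(proj(s,np.r_[p,.047])[0]-[x0,y0])*6)
    cv2.imwrite('pics/'+f,cv2.resize(s['pixels'][y0:y0+90,x0:x0+130],None,fx=6,fy=6,interpolation=cv2.INTER_CUBIC))
E
python3 -c "
from m import *
chk('c21.png',275,210)"
```

```text
t 31.55 tip [524.1  35.8  36. ] ya 97.44 box(64.0,-0.2) F [-0.4  1.1  1.3] M [ 0.17  0.01 -0.08] w 0.0319
t 31.60 tip [524.1  35.9  36. ] ya 97.46 box(64.0,-0.1) F [ 0.3 -0.3  1.2] M [-0.1   0.    0.02] w 0.0318
0.05 0.016 [711.0643 401.1511]
0.05 -0.016 [667.6636 481.1704]
-0.17 0.016 [113.014  116.7018]
-0.17 -0.016 [ 62.434  186.9375]
```

View pics/c21.png

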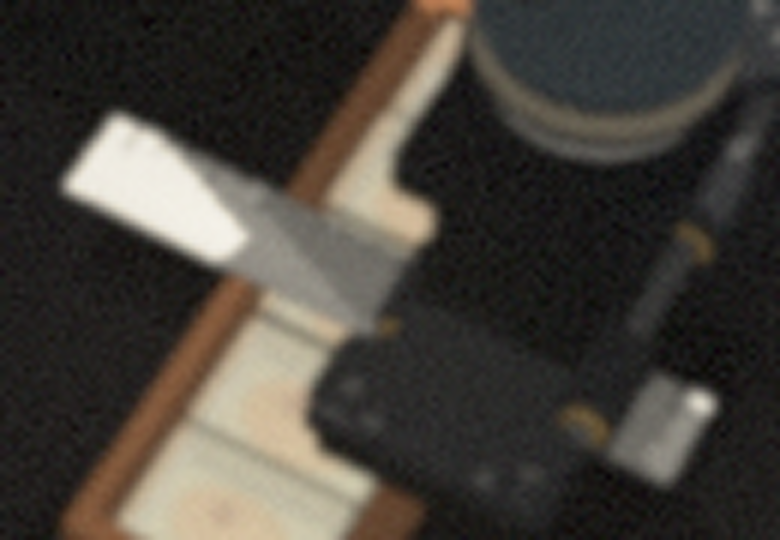

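Still level at mid-box; continuing to the right-hand end.

Request:
servo_tool(
  steps=[0.027,0,-0.003,0,0,0.027,0,-0.01,0,0,0.027,0,-0.02,0,0,0.027,0,-0.032,0,0,0.027,0,-0.044,0,0,0.027,0,-0.056,0,0,0.027,0,-0.068,0,0,0.027,0,-0.08,0,0,0.027,0,-0.09,0,0,0.027,0,-0.098,0,0,0.027,0,-0.103,0,0,0.027,0,-0.104,0,0],
)

```text
time: 33.1
position: [0.5376, -0.0673, 0.2182]
tool_rot: [-0.065, 0.998, -0.0, 0.0]
ft_force: [0.8, 1.2, 0.7]
grip_width: 0.0319
```

```bash
python3 -c "
from m import *
chk('c22.png',250,250)"
```

```text
t 33.10 tip [537.6 -67.3  36. ] ya 97.44 box(64.0,-104.2) F [0.8 1.2 0.7] M [0.17 0.01 0.01] w 0.0319
t 33.15 tip [537.6 -67.2  36. ] ya 97.46 box(64.0,-104.1) F [ 0.1 -0.8  1.4] M [-0.02  0.08 -0.  ] w 0.0318
0.05 0.016 [714.1365 431.7954]
0.05 -0.016 [665.2115 521.4156]
-0.17 0.016 [ 92.6202 113.7472]
-0.17 -0.016 [ 36.4464 191.9263]
```

View pics/c22.png

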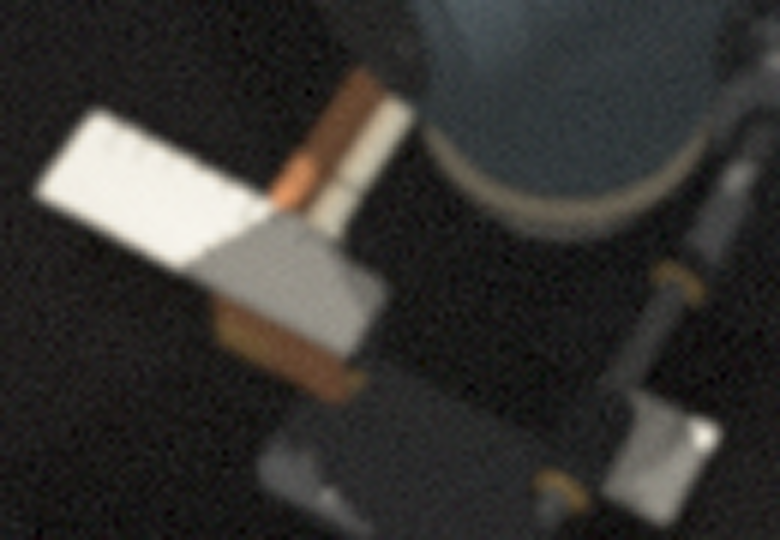

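The rule covers the right-hand end, level, and the box hasn't moved. I'll grip firmly, lift, and carry it to the bench edge.

Request:
servo_tool(
  steps=[0.025,0,0,0,0,0.025,0,0,0,0,0.025,0,0,-0.01,0,0.025,0,0,-0.03,0,0.025,0,0,-0.06,0,0.025,0,0,-0.08,0,0.025,0,0,-0.08,0],
  force=50,
)

```text
time: 34.02
position: [0.5379, -0.067, 0.2999]
tool_rot: [-0.065, 0.998, -0.001, 0.002]
ft_force: [-0.5, 0.4, -0.8]
grip_width: 0.0302
```

```bash
python3 -c "
from m import *
go((.648,-.289,.115,93.3),(.648,-.289,.03,93.3))"
```

```text
t 34.02 tip [537.9 -67.  117.7] ya 97.48 box(64.4,-103.9) F [-0.5  0.4 -0.8] M [0.07 0.   0.02] w 0.0302
  -> shift [-0.0802 -0.2344  0.0034] turn 0.073 dist 0.248
  -> shift [-0.0799 -0.2343  0.0884] turn 0.073 dist 0.263
```

Request:
servo_tool(
  steps=[0.025,-0.008,-0.024,0,0.02,0.025,-0.022,-0.065,0,0.05,0.025,-0.037,-0.108,0,0.073,0.025,-0.052,-0.15,0,0.073,0.025,-0.066,-0.192,0,0.073,0.025,-0.076,-0.222,0,0.073,0.025,-0.08,-0.2344,0,0.073,0.025,-0.08,-0.2344,0.02,0.073,0.025,-0.08,-0.2344,0.055,0.073,0.025,-0.08,-0.2344,0.085,0.073,0.025,-0.08,-0.2344,0.085,0.073,0.025,-0.08,-0.2344,0.085,0.073],
)

```text
time: 35.52
position: [0.6473, -0.2883, 0.2132]
tool_rot: [-0.029, 1.0, 0.0, -0.0]
ft_force: [-0.5, -1.2, -0.2]
grip_width: 0.0297
```

```bash
python3 -c "
from m import *
st()
s=snap('scene','scene23.png')"
```

```text
t 35.52 tip [ 647.3 -288.3   31. ] ya 93.32 box(144.1,-337.6) F [-0.5 -1.2 -0.2] M [ 0.03 -0.05  0.02] w 0.0297
```

View pics/scene23.png

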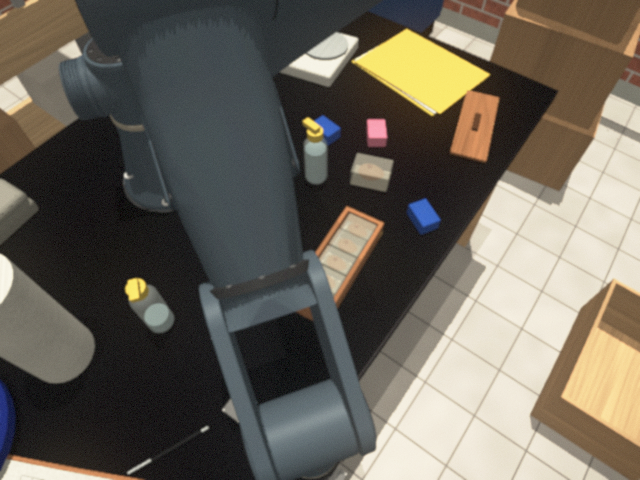

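Request:
servo_tool(
  steps=[0.025,0,0,0.01,0,0.025,0,0,0.023,0,0.025,0,0,0.032,0,0.025,0,0,0.036,0,0.025,0,0,0.038,0,0.025,0,0,0.0387,0,0.025,0,0,0.0387,0],
)

```text
time: 36.45
position: [0.6474, -0.2892, 0.1747]
tool_rot: [-0.029, 1.0, -0.0, 0.0]
ft_force: [-0.2, 0.5, 0.5]
grip_width: 0.03
```

```bash
python3 -c "
from m import *
st()"
```

```text
t 36.45 tip [ 647.4 -289.2   -7.5] ya 93.27 box(144.1,-338.5) F [-0.2  0.5  0.5] M [0.03 0.01 0.  ] w 0.0300
```

Request:
servo_tool(
  steps=[0.025,0,0,0.0005,0,0.04,0,0,0.0005,0,0.05,0,0,0.0005,0,0.055,0,0,0,0,0.055,0,0,-0.02,0,0.04,0,0,-0.05,0,0,0.02,0,-0.05,0,0,0.05,0,-0.05,0,0,0.06,0,-0.05,0,0,0.06,0,-0.04,0,0,0.06,0,-0.03,0,0,0.06,0,-0.025,0],
  force=10,
)

```text
time: 37.95
position: [0.5879, -0.2923, 0.198]
tool_rot: [-0.029, 1.0, 0.0, -0.0]
ft_force: [0.1, -0.3, -0.4]
grip_width: 0.001
```

Run:
```python
from m import *
st()
s=snap('scene')
cv2.imwrite('pics/c24.png',cv2.resize(s['pixels'][340:480,190:390],(800,560)))
c=np.array([.5875,-.2925]);u=np.array([np.cos(.057),np.sin(.057)]);n=np.array([-u[1],u[0]])
print((proj(s,[np.r_[c+u*k+n*w,.003] for k in(-.11,.11) for w in(.016,-.016)])-[190,340])*4)
```

```text
t 37.95 tip [ 587.9 -292.3   15.8] ya 93.31 box(84.6,-333.8) F [ 0.1 -0.3 -0.4] M [-0.    0.06 -0.  ] w 0.0010
[[190.9725 237.8474]
 [143.8317 300.9918]
 [622.1449 547.0849]
 [578.5429 620.7587]]
```

View pics/c24.png

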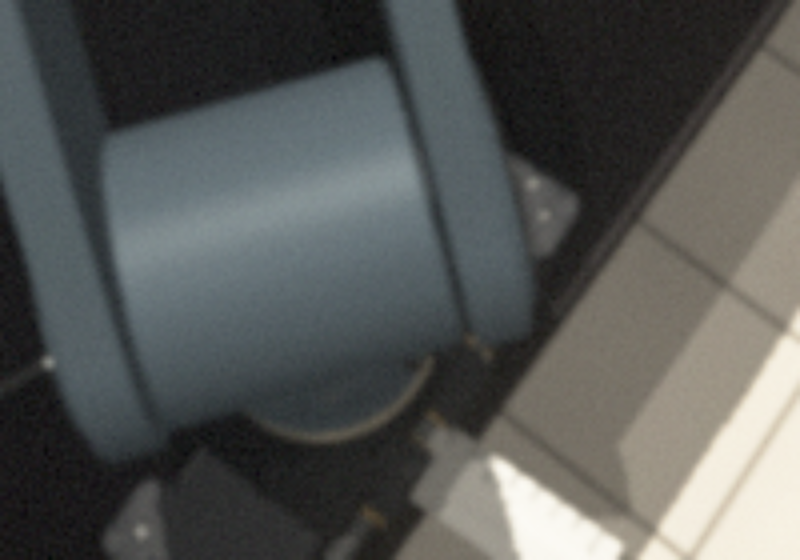

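The rule rests on the bench with its front corner at (625,545), as predicted. I'll press and draw it back fully onto the bench.

Request:
servo_tool(
  steps=[0,0,0,0.006,0,0,0,0,0.01,0,0,0,0,0.012,0,0,0,0,0.0128,0,0,0,0,0.013,0],
)

```text
time: 38.62
position: [0.5874, -0.2926, 0.1866]
tool_rot: [-0.029, 1.0, -0.0, 0.0]
ft_force: [1.1, -0.3, 0.1]
grip_width: 0.0005
```

```bash
python3 -c "
from m import *
st()"
```

```text
t 38.62 tip [ 587.4 -292.6    4.4] ya 93.28 box(84.2,-334.0) F [ 1.1 -0.3  0.1] M [ 0.01 -0.07  0.04] w 0.0005
```

Request:
servo_tool(
  steps=[0,0,0,0.001,0,0,0,0,0.0014,0,0,0,0,0.0015,0],
)

```text
time: 39.0
position: [0.5875, -0.2926, 0.1856]
tool_rot: [-0.029, 1.0, -0.0, 0.0]
ft_force: [-0.4, 0.9, 5.5]
grip_width: 0.0005
```

```bash
python3 -c "
from m import *
st()"
```

```text
t 39.00 tip [ 587.5 -292.6    3.4] ya 93.28 box(84.2,-334.1) F [-0.4  0.9  5.5] M [0.15 0.23 0.01] w 0.0005
```

Request:
servo_tool(
  steps=[0,0.004,0,0.0003,0,0,0.012,0,0.0003,0,0,0.022,0,0.0003,0,0,0.034,0,0.0003,0,0,0.046,0,0.0003,0,0,0.058,0,0.0003,0,0,0.07,0,0.0003,0,0,0.082,0,0.0003,0,0,0.092,0,0.0003,0,0,0.098,0,0.0003,0,0,0.1,0,0.0003,0,0,0.1,0,0.0003,0],
)

```text
time: 40.5
position: [0.4878, -0.2989, 0.1856]
tool_rot: [-0.028, 1.0, -0.001, 0.001]
ft_force: [0.1, -0.3, 7.2]
grip_width: 0.0004
```

Request:
servo_tool(
  steps=[0,0,0,-0.01,0,0,0,0,-0.04,0,0,0,0,-0.1,0,0,0,0,-0.15,0,0,0,0,-0.18,0,0,-0.05,0.06,-0.19,0,0,-0.08,0.12,-0.19,0,0,-0.1,0.18,-0.19,0,0,-0.1,0.24,-0.19,0,0,-0.1,0.3,-0.19,0,0,-0.1,0.36,-0.19,0,0,-0.1,0.36,-0.19,0],
)

```text
time: 42.0
position: [0.5653, 0.0705, 0.3744]
tool_rot: [-0.031, 1.0, 0.0, -0.001]
ft_force: [-0.2, 0.1, -0.6]
grip_width: 0.0005
```

Run:
```python
from m import *
st()
s=snap('scene','scene25.png');t=snap('top','top25.png')
for n,c in(('s',s),('t',t)):
    try:
        uv=(240,410) if n=='s' else (454,213)
        r=rect(c,blob(c['pixels'],uv,bright,half=100),.003);print(n,r[0]);print(r[1])
    except Exception as e: print(e)
```

```text
t 42.00 tip [565.3  70.5 192.2] ya 93.57 box(109.4,28.9) F [-0.2  0.1 -0.6] M [-0.   -0.01  0.  ] w 0.0005
s ((487.3386535644531, -298.7884521484375), (225.4513702392578, 37.47553253173828), 3.469343662261963)
[[ 373.6856 -286.9066]
 [ 375.9535 -324.3134]
 [ 600.9917 -310.6703]
 [ 598.7239 -273.2635]]
t ((488.062744140625, -300.23419189453125), (223.0227813720703, 36.060630798339844), 3.6337215900421143)
[[ 375.6328 -289.3075]
 [ 377.9183 -325.2956]
 [ 600.4927 -311.1609]
 [ 598.2072 -275.1728]]
```

View pics/scene25.png

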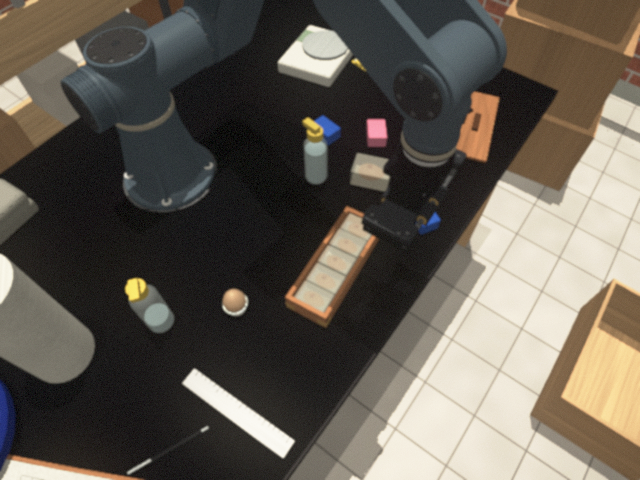

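View pics/top25.png

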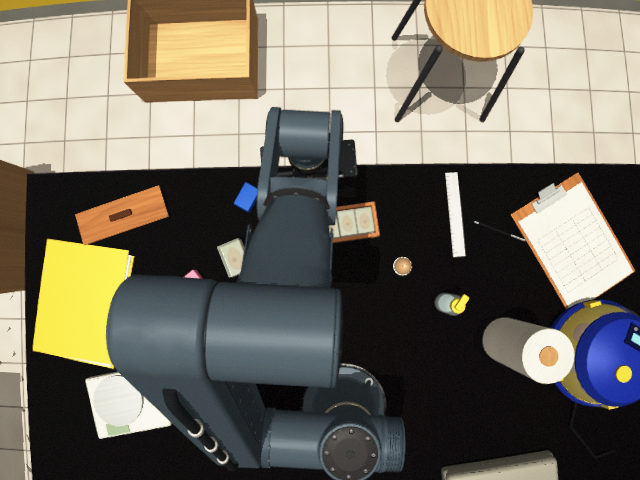

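The rule lies flat on the bench (240,412 in scene). The box and five blocks look in place (335,265), the bystanders are undisturbed, and the arm is clear. Handing in.

Run:
```python
from m import *
print(hand_in()); st()
```

```text
the job is handed in; nothing more can be done
None
the job is handed in; nothing more can be done
```

The job was handed in at about 42 s on the robot clock. All five blocks are in the box and lie flat, and the rule has been drawn over them and put down flat on the bench.

**What I did:**
- **Blocks:** I spread the four blocks to the box ends with the fingers in the gap. I then squared up block_e on the bench, gripped it across its 44 mm side and lowered it in.
- **Rule:** I dragged it out over the bench edge and pinched it there. I laid it across both long walls at the left end, drew it along the rim to the right end, set it down at the edge and drew it fully back onto the bench.

**What the checks showed:**
- **Block height:** pressing on block_e's top gave 17 N at z ≈ 40.3 mm, which is seated, about 4 mm below the rim.
- **Box:** it looked unmoved in the pictures throughout.
- **Rule on the bench:** the last views from both cameras put it at about (0.488, −0.300), with its front end about 20 mm inside the edge.
- **Bystanders:** the ones in view looked undisturbed.

**What went wrong:** on the first draw the rule tipped slightly in the grip by mid-box, with the rear end raised. I lifted it and laid it again at the left end, let it settle, and redid the whole draw with a light 6 N grip. That time its corners stayed within about 1 px of level all the way, and nothing snagged.

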